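# Key the handwheel onto the pastry sheeter's shaft

## Robot

A 6-joint arm with a two-finger parallel gripper is mounted at the origin on the work surface. World frame = base frame: x ahead of the robot, y to its left, z up, the work surface at z = 0. Lengths are in mm, angles in rad, forces in N, time in s.
With the tool pointing down it reaches from about 400 to 925 mm from the base axis. Payload 12.5 kg.
Tool frame: the origin (TCP) lies on the mounting face of the last link; the fingertips stand 190 mm ahead of it and the grasp point (between the pads) lies 171 mm ahead of it (env.grasp_offset is the distance from the TCP to the grasp point, in mm); z points along the fingers, y is the direction in which the jaws open and shut (so a half turn about z gives the same grasp; the last joint's range is limited). The gripper opens to 95 mm and grips with 3 to 60 N. Pads are 20 mm wide; open, the fingers measure 119 mm over their backs; the gripper's body (75 mm by 180 mm) begins 59 mm behind the grasp point.
Start: joints at [-1.394, 0.491, 1.559, -0, 1.092, -0.106], TCP at [174.423, -600.168, 404.761] pointing down, gripper open.
Joint ranges: [-3.1, 3.1], [-0.84, 2.19], [0.05, 2.79], [-1.13, 4.28], [0.06, 2.93], [-2.69, 2.69]. Speed limits (rad/s): [2.22, 2.22, 2.79, 3.14, 3.14, 3.14].

## Interface

Orientations are given as [roll, pitch, yaw] about the fixed x, y, z axes, in that order (R = Rz(yaw) Ry(pitch) Rx(roll)).
In Python, from cell import env, viewer gives the robot as it stands.
- The arm moves only by the tool play_rows, never from a script. Its argument "increments" is a list of rows, each an object of numbers: "dx", "dy", "dz": the shift along the tool's x, y, z in mm; "rx", "ry", "rz": the turn, a rotation vector about the tool's x, y, z in units of 6 degrees (1.0 is 6 degrees). A call has 1 to 8 rows; each row is the pose to reach, as a shift and turn from the pose measured when the call began, along the tool's axes at that moment; what a row does not reach only later rows make up. A row lasts 1/12 s, in which the tool goes at most 41.7 mm and 7.16 degrees, less where a joint would pass 70% of its speed; a pose out of reach is approached as far as the arm can. A call with a gripper value outside its range is refused whole. "fingers" is the opening, from 0 (shut) to 1 (fully open), set as the call begins (left out, the last holds). The fingers move at their own pace and stop on an object; the grip force is fixed at half the most. Time passes only in rows, so rows that repeat a pose let the fingers close. It gives the time, the measured TCP pose, the force and the opening at its end, in the units of the state.
- env.state(): the state, without advancing time (a new reading comes with each control period).
- viewer.read_camera(name): name is "scene" or "side" or "wrist"; returns a dict with "image" (384x512x3 uint8, red, green, blue), "fx", "fy", "cx", "cy" (pixels), "rvec" (rotation vector, rad) and "tvec" (3), from world to camera coordinates, as OpenCV has them. Camera axes: x right, y down, z forward; pixel columns grow to the right and rows downward; lengths in mm; the calibration is good to about 2 mm. The wrist camera is an equidistant fisheye: a pixel r from the principal point sees the ray r / f radians off the axis. A picture is of the moment at which its call begins. There is no depth.
- env.job_done(): hands the job in, once; it reports no verdict.
The state is a dict: "t": time; "joints": joint angles; "qvel": joint speeds; "tau": joint torques, N m; "eef_pos": TCP position; "tcp_rot": TCP orientation; "ft_force": force on the tool from outside, world axes, zero at the start; "moment": the same for the moment, N m; "opening": opening from 0.0 (shut) to 1.0 (fully open).
Only numpy, scipy, OpenCV 4.12 (cv2) and the standard library are available. Lean on these libraries where they do the work, as an engineer would, in place of code of your own. Each camera call takes 0.05 s, during which the arm holds its last target.

## Task

The handwheel of the pastry sheeter has been put back after washing and still sits loose on its shaft. Take the dark steel gib-head key from the tray, lay it in the open groove on top of the shaft with its thin end pointing at the hub, and let go of it. Then push it along by its head into the keyway of the hub, firmly but without ramming it, until it is wedged tight, and leave the bowls and the dough cutter where they are.

Things in the scene. Friction and masses are not known exactly. Their poses are not given: they have to be found in the camera images.
- keyway (a point): Mouth of the keyway in the handwheel's hub: on the floor of the shaft's groove, mid-width, at the hub's outer face, 154 mm above the table. +y runs along the shaft away from the hub to the shaft's free end, -y is the driving direction, z up. From here the keyway runs 70 mm through the hub, 19.5 mm wide, 19.5 mm high at the mouth and 12.5 mm at the far end (same 1 in 10 taper as the key).
- shaft_end (a point): Middle of the groove floor at the free end of the steel shaft, 115 mm from keyway along its +y; same axes. The shaft is horizontal, 50 mm thick; the open groove runs all along its top, 19.5 mm wide between walls 4 mm high.
- sheeter: White pastry sheeter with two steel rollers, 310 mm wide, 324 mm high, fixed to the table, its near side frame 125 mm behind the hub's outer face. Origin on the table under keyway, same axes.
- key_centre (a point): Gib-head key, dark steel, 0.2 to 0.4 kg, 112 mm long, 16 mm wide, lying on its flat underside: middle of length and width, 9 mm above the underside. +x points to the thin end (nose), z up. Tapered body 90 mm long, 12 mm thick at the nose, 21 at the head, 17.6 here; head 22 mm long, 16 wide, 36 high. Balance point 11 mm from here towards the head. Play in the groove: under 2 mm each side.
- key_nose (a point): Middle of the lower edge of the key's thin end, 56 mm from key_centre along the key's +x, level with its underside; same axes as key_centre. The key slides freely until its nose is 75 mm past the keyway mouth (15 mm left between head and hub); there its sloping top meets the roof and it stops within about 1 mm. A push of 10 to 30 N there wedges it, and it stays wedged when the push ends.
- key_head (a point): Centre of the outer end face of the key's head (the face to push), 56 mm from key_centre along the key's -x, 18 mm above its underside. Press it slowly (some 30 mm/s) and stop at 15 to 30 N; pushes over 60 N or blows faster than 100 mm/s count as ramming.
- handwheel: Handwheel, here not able to turn or slide. Origin and axes as sheeter. Grey hub 104 mm across, its top 33 mm above the groove floor, 70 mm long from keyway towards -y. Black rim 228 mm across, 46 mm behind the hub's outer face, top 249 mm above the table. The crank handle, low at the -x side (74 mm from the shaft's axis in x), reaches 41 mm past that face, below 80 mm height.
- tray: Shallow stainless tray fixed to the table, 190 x 220 mm, rim 14 mm high, walls and floor 3 mm; origin at the centre of its underside. The key lies in it.
- bowl: Loose white ceramic bowl, 104 mm across and 48 mm high; origin at the centre of its underside. To be left alone.
- glass_bowl: Loose clear glass bowl, 160 mm across and 65 mm high; origin at the centre of its underside. To be left alone.
- dough_cutter: Loose dough cutter: a row of black discs 44 mm in diameter, 124 mm wide over the steel fork, with a yellow handle 155 mm to its -x side; origin on the table under the middle of the disc axle. To be left alone.
Things that resemble listed ones, but are neither listed nor needed, are in the scene too. Of the things that look like the part that bears key_centre, take the one that is farthest to the robot's right at the start.

How it is judged:
By the outcome, as a careful person would: the job done as asked, in the order asked, and still so for the second after the job is handed in, with the robot touching nothing.
It also fails if it takes over 48 s, if anything falls off the work surface, if the arm or the gripper's body presses on something with over 40 N, if the wrist force passes 120 N, or if a joint passes its speed limit or range.

## Working session

There is one attempt and no reset: what is moved stays moved. The work goes in short steps, Python scripts to look and compute and a tool call to move; the robot and the scene stay as the last step left them, time stands still between calls to the robot, and variables do not carry over. Pictures are saved under pics/ and viewed, and the job is handed in when it is done.

Besides the shell and the picture viewer there is one more tool, called after "Request:" as name(argument=value, ...), one argument or row to a line, values as JSON. play_rows: Moves the arm, as the interface text tells. Its arguments: {"type":"object","properties":{"increments":{"type":"array","items":{"type":"object","properties":{"dx":{"type":"number"},"dy":{"type":"number"},"dz":{"type":"number"},"rx":{"type":"number"},"ry":{"type":"number"},"rz":{"type":"number"}}}},"fingers":{"type":"number"}},"required":["increments"]}

```bash
ls; mkdir -p pics; python3 - <<'E'
from cell import env, viewer
import cv2, numpy as np, pickle
s=env.state(); print(s)
for n in ["scene","side","wrist"]:
    d=viewer.read_camera(n); pickle.dump(d,open(f"pics/{n}0.pkl","wb"))
    cv2.imwrite(f"pics/{n}0.png",cv2.resize(d["image"][:,:,::-1],(800,600),interpolation=cv2.INTER_CUBIC))
    print(n,d["fx"],d["fy"],d["cx"],d["cy"],d["rvec"],d["tvec"])
E
```

```text
pics
{'t': 0.0, 'joints': array([-1.39358325e+00,  4.91550968e-01,  1.55947510e+00, -1.34907007e-05,
        1.09168922e+00, -1.05578264e-01]), 'qvel': array([-1.47847485e-04, -1.36181251e-03, -4.16873558e-04, -4.89112108e-06,
        1.54478510e-05, -9.27502421e-05]), 'tau': array([ 2.17834553e-03, -6.12638283e+01, -2.58178908e+01,  6.93047815e-02,
        4.82777855e-02, -1.26368022e-04]), 'eef_pos': array([ 174.42473896, -600.12383936,  404.15813224]), 'tcp_rot': array([-3.14047501e+00, -1.06407756e-04,  2.82797503e-01]), 'ft_force': array([-0.54705761,  0.42385213, -0.11242214]), 'moment': array([ 0.02909043, -0.0230145 , -0.02666508]), 'opening': 0.9973219846123609}
scene 390.52339149687873 390.52339149687873 256.0154459908658 193.31882431478144 [ 1.98283804  1.71633232 -0.54485809] [-314.84895504 -314.98053938 1507.82852453]
side 424.9570703693488 424.9570703693488 260.4859355602872 185.22129736889207 [ 0.65072181 -2.39973005  1.3935692 ] [ 589.19702293  112.50479781 1102.23685515]
wrist 297.3186396354542 297.3186396354542 256.32694180752793 194.8957325420893 [-2.35356338  1.76731543  0.21392324] [-624.50958384  -26.46423758  389.04612838]
```

View pics/scene0.png

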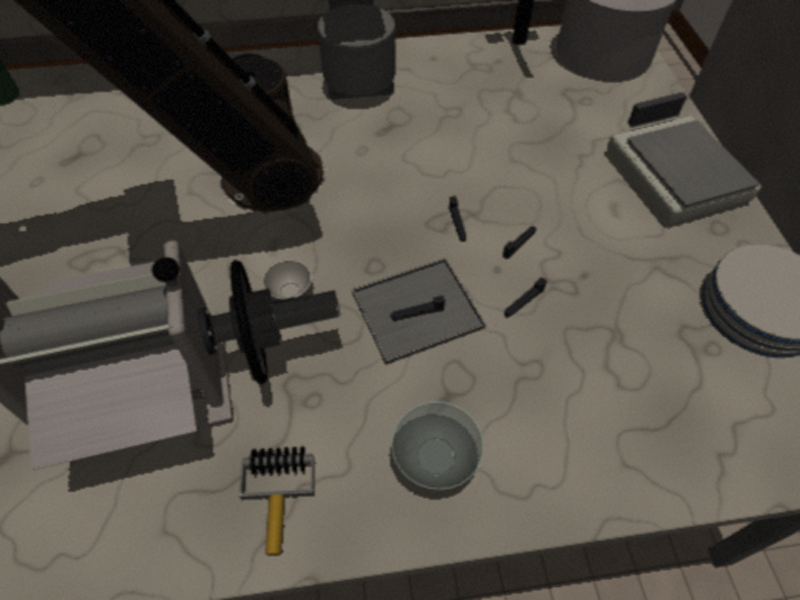

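View pics/side0.png

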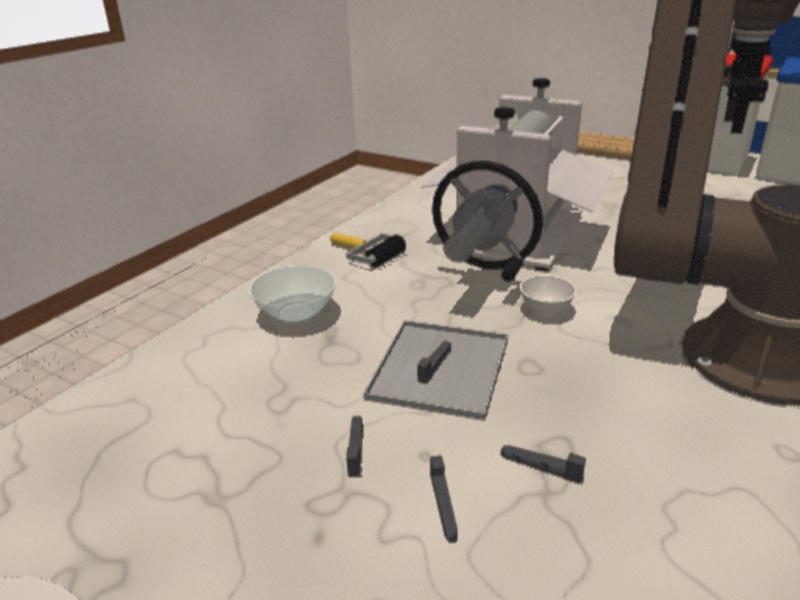

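View pics/wrist0.png

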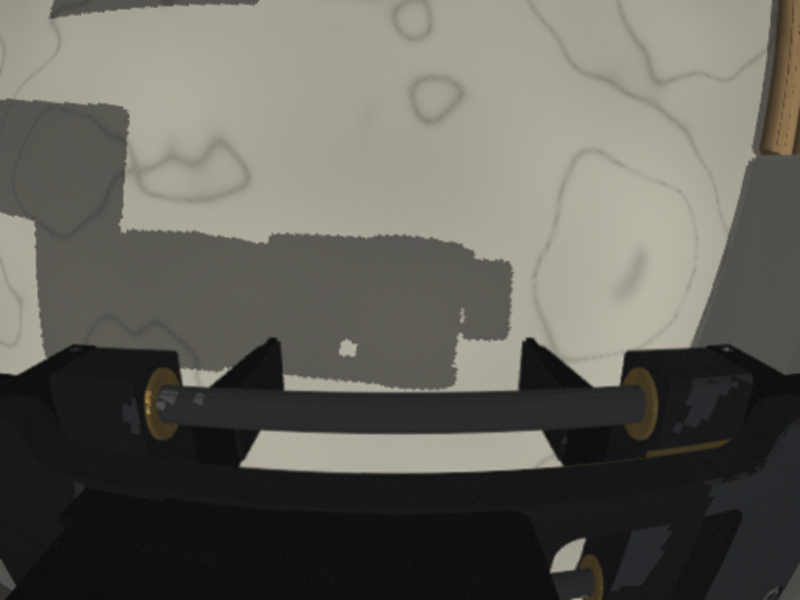

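The scene picture shows four key-like things: in the tray (418,308), and on the table at (457,218), (520,242) and (525,297). The robot's right (-y) is to the left here, so the tray key fits: it is the farthest right and lies in the tray. I'll confirm in a crop.

```bash
cat > h.py <<'E'
import cv2, numpy as np, pickle
from scipy.spatial.transform import Rotation as Ro
def load(f): return pickle.load(open(f,"rb"))
def cam(d):
    R=cv2.Rodrigues(np.array(d["rvec"],float))[0]; t=np.array(d["tvec"],float).ravel(); return R,t
def proj(d,P,fish=False):
    R,t=cam(d); P=np.atleast_2d(P); c=P@R.T+t
    if fish:
        r=np.hypot(c[:,0],c[:,1]); th=np.arctan2(r,c[:,2]); k=np.where(r>1e-9,th/np.maximum(r,1e-9),0)
        return np.c_[d["fx"]*c[:,0]*k+d["cx"],d["fy"]*c[:,1]*k+d["cy"]]
    return np.c_[d["fx"]*c[:,0]/c[:,2]+d["cx"],d["fy"]*c[:,1]/c[:,2]+d["cy"]]
def ray(d,uv,fish=False):
    R,t=cam(d); x=(uv[0]-d["cx"])/d["fx"]; y=(uv[1]-d["cy"])/d["fy"]
    if fish:
        th=np.hypot(x,y); s=np.sin(th)/max(th,1e-9); v=np.array([x*s,y*s,np.cos(th)])
    else: v=np.array([x,y,1.])
    return -R.T@t, R.T@v
def onz(d,uv,z,fish=False):
    o,v=ray(d,uv,fish); return o+v*(z-o[2])/v[2]
def crop(d,x0,y0,x1,y1,k,f,pts=None):
    im=cv2.resize(d["image"][y0:y1,x0:x1,::-1],None,fx=k,fy=k,interpolation=cv2.INTER_CUBIC)
    if pts is not None:
        for p in pts: cv2.circle(im,(int((p[0]-x0+.5)*k),int((p[1]-y0+.5)*k)),2,(0,0,255),-1)
    cv2.imwrite(f,im)
E
python3 - <<'E'
from h import *
s=load("pics/scene0.pkl"); d=load("pics/side0.pkl"); w=load("pics/wrist0.pkl")
for q in (s,d,w):
    R,t=cam(q); print(-R.T@t, R[2])
crop(s,130,150,320,250,4,"pics/c1.png"); crop(d,220,90,360,270,4,"pics/c2.png"); crop(d,270,90,370,190,6,"pics/c3.png")
E
```

```text
[1161.52066919  148.56200552 1049.13704044] [-0.5715688   0.08373595 -0.81627042]
[  23.39165589 1072.14452941  651.6866461 ] [ 0.46033596 -0.74036026 -0.48985455]
[ 238.10997902 -581.62486986  383.51742442] [-0.22803493 -0.06504197 -0.97147806]
```

View pics/c1.png

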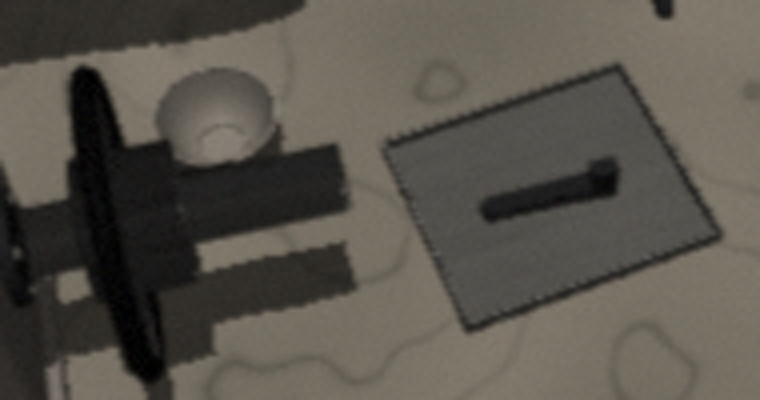

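View pics/c2.png

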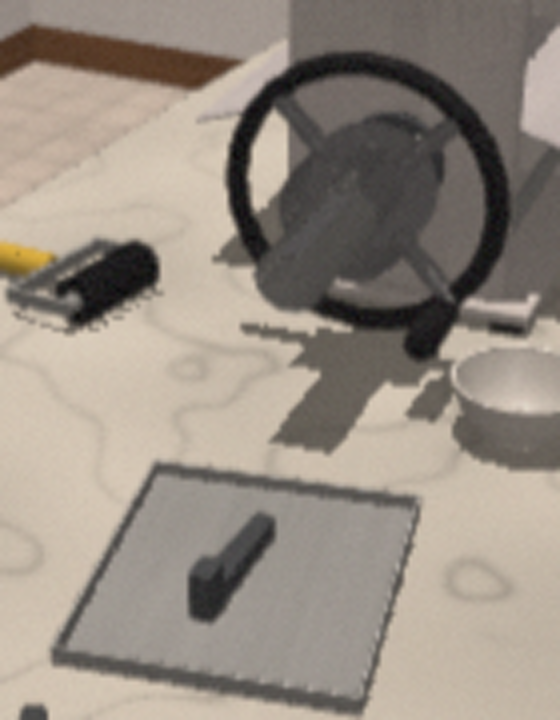

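View pics/c3.png

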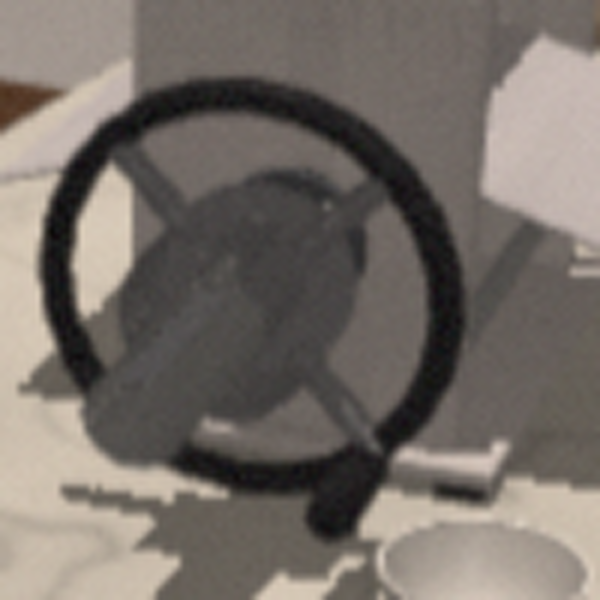

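The crop confirms it: one gib-head key in the tray, head at c1 (603,170), thin end at (487,208) facing the hub. Next, rough positions.

```bash
python3 - <<'E'
from h import *
s=load("pics/scene0.pkl"); d=load("pics/side0.pkl")
S=lambda a,b:(130+a/4-.5,150+b/4-.5)
C=lambda a,b:(220+a/4-.5,90+b/4-.5)
print("head top scene",onz(s,S(603,165),39),"side",onz(d,C(207,575),39))
print("nose top scene",onz(s,S(487,206),15),"side",onz(d,C(265,520),15))
print("tray corners scene",[onz(s,S(*p),14).round(0) for p in((385,145),(618,66),(720,236),(470,328))])
print("shaft end top corners", [onz(s,S(*p),158).round() for p in((337,147),(347,210))], "at z mid", onz(s,S(345,180),154))
print("hub face/shaft top",onz(s,S(175,165),158), onz(s,S(190,225),158))
D=lambda a,b:(270+a/6-.5,90+b/6-.5)
print("side shaft end top",onz(d,D(125,370),158))
print("bowl",onz(s,S(215,150),0),"glass",onz(s,(436*.64,470*.64),0))
E
```

```text
head top scene [455.31934216 329.9919046   39.        ] side [451.99940831 338.86632912  39.        ]
nose top scene [465.01293912 235.23217995  15.        ] side [466.07027413 237.19019743  15.        ]
tray corners scene [array([392., 161.,  14.]), array([337., 366.,  14.]), array([519., 414.,  14.]), array([573., 207.,  14.])]
shaft end top corners [array([496., 125., 158.]), array([551., 127., 158.])] at z mid [522.60965162 128.15163742 154.        ]
hub face/shaft top [495.55481896  11.23700956 158.        ] [547.84270559  20.24372339 158.        ]
side shaft end top [514.12931009 122.46213921 158.        ]
bowl [366.7631141   20.17050664   0.        ] glass [794.9355545  266.85910405   0.        ]
```

```bash
cat > inc.py <<'E'
import sys
from h import *
from cell import env
def inc(x,y,z,yaw_deg):
    s=env.state(); R0=Ro.from_euler('xyz',s["tcp_rot"]); R1=Ro.from_euler('xyz',[np.pi,0,np.radians(yaw_deg)])
    d=R0.inv().apply(np.array([x,y,z])-s["eef_pos"]); r=np.degrees((R0.inv()*R1).as_rotvec())/6
    print("t",round(s["t"],2),"pos",s["eef_pos"].round(1),"rpy",np.degrees(s["tcp_rot"]).round(2),"F",s["ft_force"].round(1),"op",round(s["opening"],3))
    print("d",d.round(1),"r",r.round(3))
if __name__=="__main__": inc(*map(float,sys.argv[1:]))
E
python3 inc.py 300 -520 640 60
```

```text
t 0.15 pos [ 174.4 -600.2  404.3] rpy [-179.96   -0.     16.2 ] F [-0.2  0.   0.3] op 1.0
d [ 143.   -42.1 -235.6] r [-7.0e-03 -3.0e-03 -7.3e+00]
```

Request:
play_rows(
  increments=[
    {"dz": -40},
    {"dz": -80},
    {"dz": -120},
    {"dz": -160},
    {"dz": -200},
    {"dz": -235},
    {"dz": -235},
  ],
)

```text
invalid input
```

```bash
python3 inc.py 480 -200 640 60
```

```text
t 0.15 pos [ 174.4 -600.2  404.3] rpy [-179.96   -0.     16.2 ] F [-0.2  0.   0.3] op 1.0
d [ 405.1 -299.2 -235.4] r [-7.0e-03 -3.0e-03 -7.3e+00]
```

Request:
play_rows(
  increments=[
    {"dx": 0,"dy": 0,"dz": -40,"rx": 0,"ry": 0,"rz": 0},
    {"dx": 0,"dy": 0,"dz": -80,"rx": 0,"ry": 0,"rz": 0},
    {"dx": 0,"dy": 0,"dz": -120,"rx": 0,"ry": 0,"rz": 0},
    {"dx": 0,"dy": 0,"dz": -160,"rx": 0,"ry": 0,"rz": 0},
    {"dx": 0,"dy": 0,"dz": -200,"rx": 0,"ry": 0,"rz": 0},
    {"dx": 0,"dy": 0,"dz": -235,"rx": 0,"ry": 0,"rz": 0},
  ],
  fingers=1,
)

```text
t: 0.65
eef_pos: [174.3, -599.7, 642.1]
tcp_rot: [3.141, 0.0, 0.283]
ft_force: [0.2, -0.3, -0.0]
opening: 1.0
```

```bash
python3 inc.py 480 -200 640 60
```

```text
t 0.65 pos [ 174.3 -599.7  642.1] rpy [179.98   0.    16.2 ] F [ 0.2 -0.3 -0. ] op 1.0
d [ 405.  -298.5    1.9] r [ 3.0e-03  2.0e-03 -7.3e+00]
```

Request:
play_rows(
  increments=[
    {"dx": 32,"dy": -24,"dz": 0,"rx": 0,"ry": 0,"rz": -0.6},
    {"dx": 64,"dy": -48,"dz": 0,"rx": 0,"ry": 0,"rz": -1.2},
    {"dx": 96,"dy": -72,"dz": 0,"rx": 0,"ry": 0,"rz": -1.8},
    {"dx": 128,"dy": -96,"dz": 0,"rx": 0,"ry": 0,"rz": -2.4},
    {"dx": 160,"dy": -120,"dz": 0,"rx": 0,"ry": 0,"rz": -3.0},
    {"dx": 192,"dy": -144,"dz": 0,"rx": 0,"ry": 0,"rz": -3.6},
    {"dx": 224,"dy": -168,"dz": 0,"rx": 0,"ry": 0,"rz": -4.2},
    {"dx": 256,"dy": -192,"dz": 0,"rx": 0,"ry": 0,"rz": -4.8},
  ],
  fingers=1,
)

```text
t: 1.32
eef_pos: [367.3, -342.0, 642.0]
tcp_rot: [3.141, 0.0, 0.788]
ft_force: [1.3, -1.1, -0.3]
opening: 1.003
```

```bash
python3 inc.py 500 -140 620 75
```

```text
t 1.32 pos [ 367.3 -342.   642. ] rpy [1.7998e+02 1.0000e-02 4.5170e+01] F [ 1.3 -1.1 -0.3] op 1.003
d [236.9 -48.3  21.9] r [ 3.000e-03  3.000e-03 -4.972e+00]
```

Request:
play_rows(
  increments=[
    {"dx": 38,"dy": -8,"dz": 0,"rx": 0,"ry": 0,"rz": -0.8},
    {"dx": 76,"dy": -16,"dz": 0,"rx": 0,"ry": 0,"rz": -1.6},
    {"dx": 114,"dy": -24,"dz": 0,"rx": 0,"ry": 0,"rz": -2.4},
    {"dx": 152,"dy": -32,"dz": 0,"rx": 0,"ry": 0,"rz": -3.2},
    {"dx": 190,"dy": -40,"dz": 6,"rx": 0,"ry": 0,"rz": -4.0},
    {"dx": 228,"dy": -46,"dz": 14,"rx": 0,"ry": 0,"rz": -5.0},
    {"dx": 237,"dy": -48,"dz": 22,"rx": 0,"ry": 0,"rz": -5.8},
    {"dx": 237,"dy": -48,"dz": 22,"rx": 0,"ry": 0,"rz": -6.6},
  ],
  fingers=1,
)

```text
t: 1.98
eef_pos: [501.6, -137.8, 618.1]
tcp_rot: [-3.139, -0.001, 1.487]
ft_force: [1.0, 0.2, 0.2]
opening: 1.0
```

```bash
python3 inc.py 522 20 490 90
```

```text
t 1.98 pos [ 501.6 -137.8  618.1] rpy [-1.7986e+02 -5.0000e-02  8.5220e+01] F [1.  0.2 0.2] op 1.0
d [158.9   7.5 128.2] r [-0.023 -0.009 -0.797]
```

Request:
play_rows(
  increments=[
    {"dx": 32,"dy": 1,"dz": 22,"rx": 0,"ry": 0,"rz": -0.4},
    {"dx": 64,"dy": 3,"dz": 44,"rx": 0,"ry": 0,"rz": -0.8},
    {"dx": 96,"dy": 5,"dz": 66,"rx": 0,"ry": 0,"rz": -0.8},
    {"dx": 128,"dy": 7,"dz": 96,"rx": 0,"ry": 0,"rz": -0.8},
    {"dx": 159,"dy": 7.5,"dz": 120,"rx": 0,"ry": 0,"rz": -0.8},
    {"dx": 159,"dy": 7.5,"dz": 128,"rx": 0,"ry": 0,"rz": -0.8},
    {"dx": 159,"dy": 7.5,"dz": 128,"rx": 0,"ry": 0,"rz": -0.8},
  ],
  fingers=1,
)

```text
t: 2.57
eef_pos: [522.0, 21.4, 488.0]
tcp_rot: [-3.135, -0.001, 1.574]
ft_force: [-0.6, -0.9, 0.7]
opening: 0.999
```

```bash
cat > snap.py <<'E'
import sys
from h import *
from cell import env, viewer
n,tag=sys.argv[1:3]
d=viewer.read_camera(n); s=env.state()
d["state"]=s; pickle.dump(d,open(f"pics/{tag}.pkl","wb"))
crop(d,0,0,512,384,1.5625,f"pics/{tag}.png")
print("t",round(s["t"],2),s["eef_pos"].round(1),np.degrees(s["tcp_rot"]).round(2),s["ft_force"].round(1),round(s["opening"],3))
E
python3 snap.py wrist w1
```

```text
t 2.62 [522.2  20.5 489.6] [-1.7977e+02 -6.0000e-02  9.0100e+01] [-0.3 -0.5  0.5] 1.001
```

View pics/w1.png

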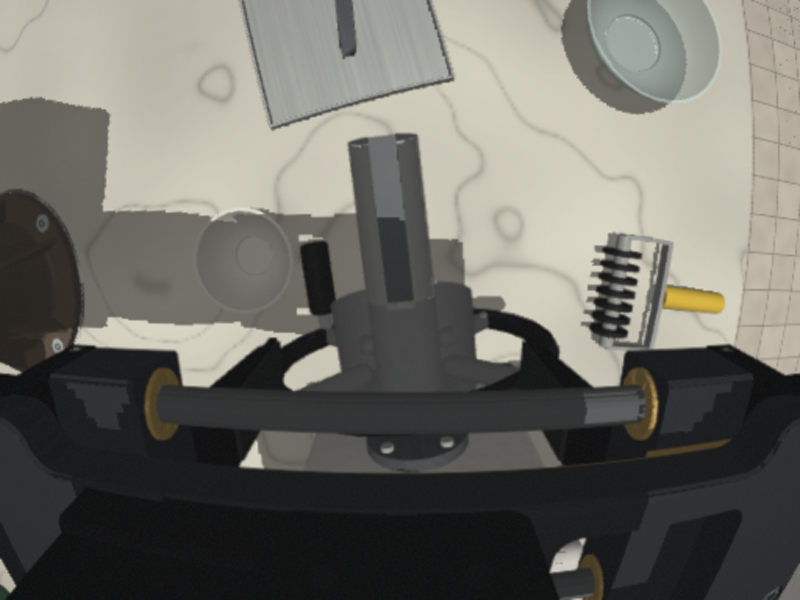

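The wrist view shows the shaft with its groove, free end near (380,137), mouth at the hub near (400,302), and the tray key's nose at (347,50). Enlarging.

```bash
python3 - <<'E'
from h import *
d=load("pics/w1.pkl"); crop(d,205,75,305,205,6,"pics/c4.png"); crop(d,200,0,260,50,8,"pics/c5.png")
E
```

```text
(no output)
```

View pics/c4.png

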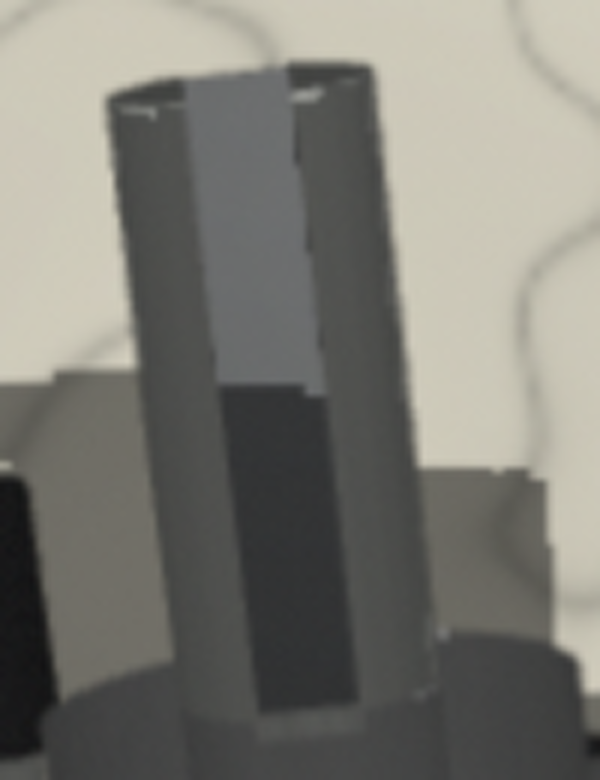

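```bash
python3 - <<'E'
from h import *
d=load("pics/w1.pkl"); R,t=cam(d); print("cam",(-R.T@t).round(1))
P=lambda a,b:(205+a/6-.5,75+b/6-.5)
for z in (154,158):
  for n,p in dict(eL=(185,80),eR=(290,67),mL=(258,712),mR=(357,703),midL=(217,390),midR=(325,390)).items(): print(z,n,onz(d,P(*p),z,True).round(1))
# shaft silhouettes z~135
for n,p in dict(sL1=(112,110),sR1=(375,80),sL2=(170,600),sR2=(425,580)).items(): print(n,onz(d,P(*p),138,True).round(1))
E
```

```text
cam [521.6  87.8 467.4]
154 eL [497.8 126.3 154. ]
154 eR [516.  128.4 154. ]
154 mL [510.4  13.5 154. ]
154 mR [528.2  15.3 154. ]
154 midL [503.3  71.5 154. ]
154 midR [522.2  71.5 154. ]
158 eL [498.1 125.8 158. ]
158 eR [516.1 127.9 158. ]
158 mL [510.5  14.5 158. ]
158 mR [528.2  16.2 158. ]
158 midL [503.6  71.7 158. ]
158 midR [522.2  71.7 158. ]
sL1 [483.2 122.9 138. ]
sR1 [531.2 128.2 138. ]
sL2 [493.3  31.3 138. ]
sR2 [541.1  35.2 138. ]
```

View pics/c5.png

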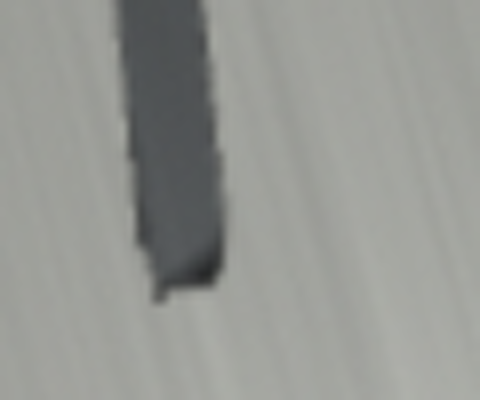

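```bash
python3 - <<'E'
from h import *
d=load("pics/w1.pkl")
print(onz(d,(200+150/8-.5,255/8-.5),13,True),onz(d,(200+222/8-.5,250/8-.5),13,True))
s=load("pics/scene0.pkl"); c=load("pics/side0.pkl")
# overlay shaft model
a=np.array([519.3,14.4]);u=np.array([-12.4,113])/np.hypot(12.4,113);n=np.array([u[1],-u[0]])
pts=[]
for l in (0,115):
  for th in np.linspace(0,2*np.pi,24): 
    q=a+u*l+n*25*np.cos(th); pts.append([*q,135+25*np.sin(th)])
  for w in (-9.75,9.75):
    q=a+u*l+n*w; pts.append([*q,154])
crop(s,150,170,240,220,8,"pics/o1.png",proj(s,pts)); crop(c,270,90,370,190,6,"pics/o2.png",proj(c,pts))
E
python3 inc.py 465 205 420 96
```

```text
[460.00122561 235.52685033  13.        ] [473.91915915 235.99946588  13.        ]
t 2.62 pos [522.2  20.5 489.6] rpy [-1.7977e+02 -6.0000e-02  9.0100e+01] F [-0.3 -0.5  0.5] op 1.001
d [184.6 -56.6  70.1] r [-0.039 -0.012 -0.983]
```

View pics/o1.png

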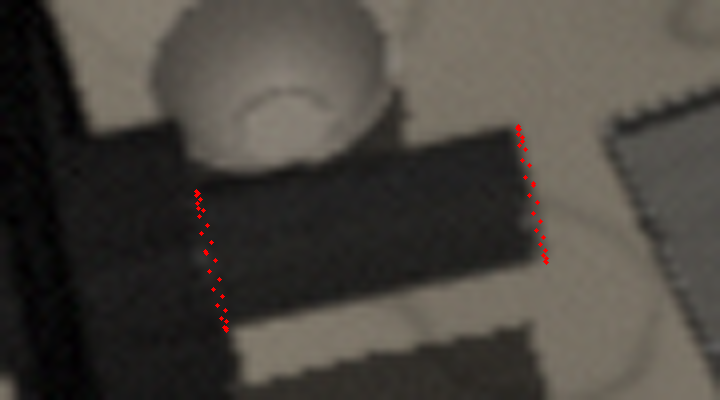

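View pics/o2.png

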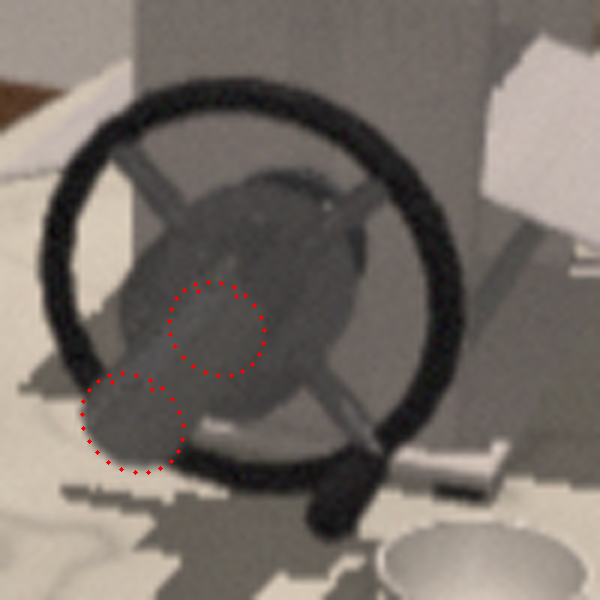

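The model projects onto the shaft within about a pixel in both fixed cameras. Next, over the tray.

Request:
play_rows(
  increments=[
    {"dx": 37,"dy": -11,"dz": 8,"rx": 0,"ry": 0,"rz": -0.5},
    {"dx": 74,"dy": -22,"dz": 20,"rx": 0,"ry": 0,"rz": -1},
    {"dx": 111,"dy": -33,"dz": 35,"rx": 0,"ry": 0,"rz": -1},
    {"dx": 148,"dy": -45,"dz": 50,"rx": 0,"ry": 0,"rz": -1},
    {"dx": 180,"dy": -56,"dz": 70,"rx": -0.04,"ry": 0,"rz": -1},
    {"dx": 184.5,"dy": -56.5,"dz": 70,"rx": -0.04,"ry": 0,"rz": -1},
    {"dx": 184.5,"dy": -56.5,"dz": 70,"rx": -0.04,"ry": 0,"rz": -1},
  ],
  fingers=0.5,
)

```text
t: 3.2
eef_pos: [465.2, 205.5, 420.6]
tcp_rot: [3.141, -0.001, 1.679]
ft_force: [0.0, -0.6, 1.3]
opening: 0.568
```

```bash
python3 snap.py wrist w2;python3 - <<'E'
from h import *
d=load("pics/w2.pkl"); crop(d,180,80,330,230,5,"pics/c6.png")
E
```

```text
t 3.25 [465.6 204.5 421.1] [ 1.799e+02 -7.000e-02  9.613e+01] [ 0.2 -0.2 -0.2] 0.529
```

View pics/w2.png

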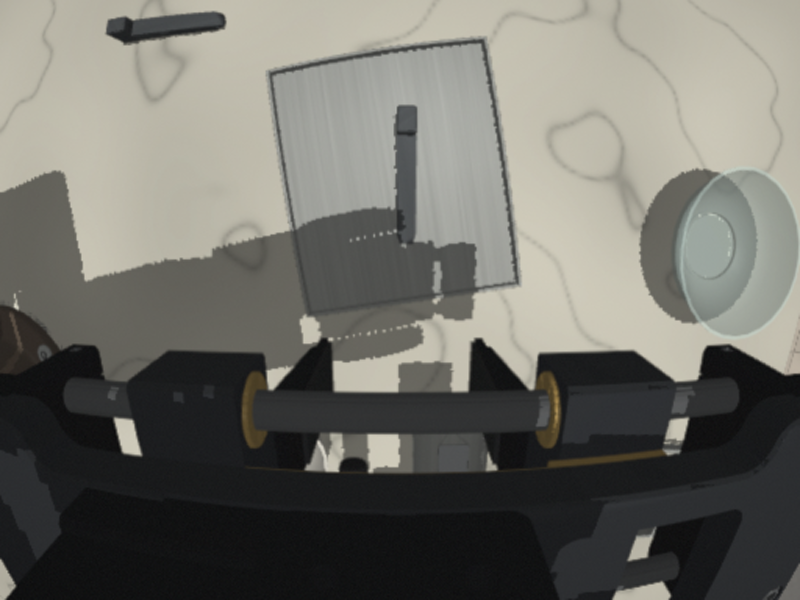

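View pics/c6.png

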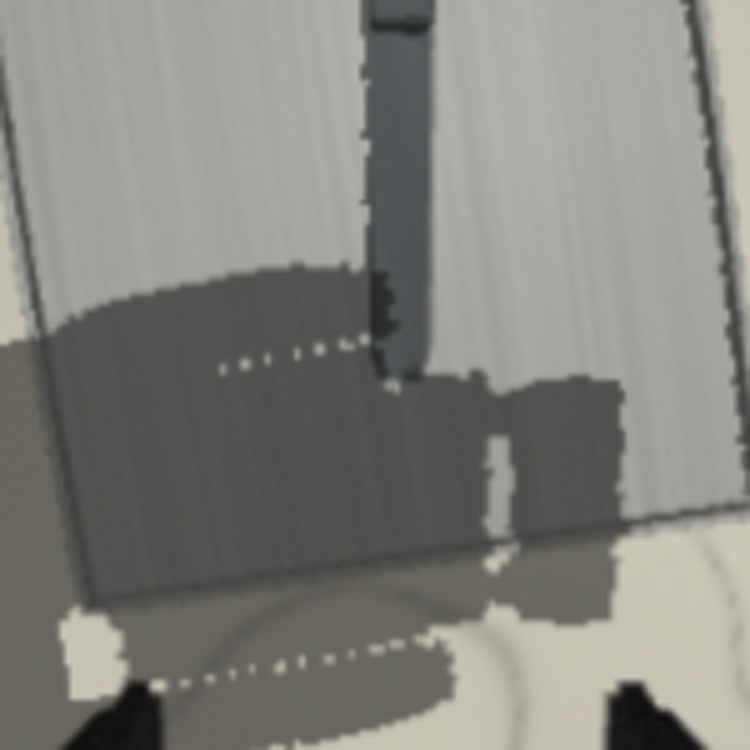

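```bash
python3 - <<'E'
from h import *
d=load("pics/w2.pkl"); crop(d,230,55,300,165,7,"pics/c7.png")
P=lambda a,b:(180+a/5-.5,80+b/5-.5)
for n,p,z in (("headjL",(367,40),24),("headjR",(433,40),24),("noseL",(381,370),13),("noseR",(429,365),13)): print(n,onz(d,P(*p),z,True).round(1))
R,t=cam(d); print((-R.T@t).round(1))
E
```

```text
headjL [449.2 317.1  24. ]
headjR [465.5 319.   24. ]
noseL [461.7 233.1  13. ]
noseR [474.  235.8  13. ]
[458.  271.5 400. ]
```

View pics/c7.png

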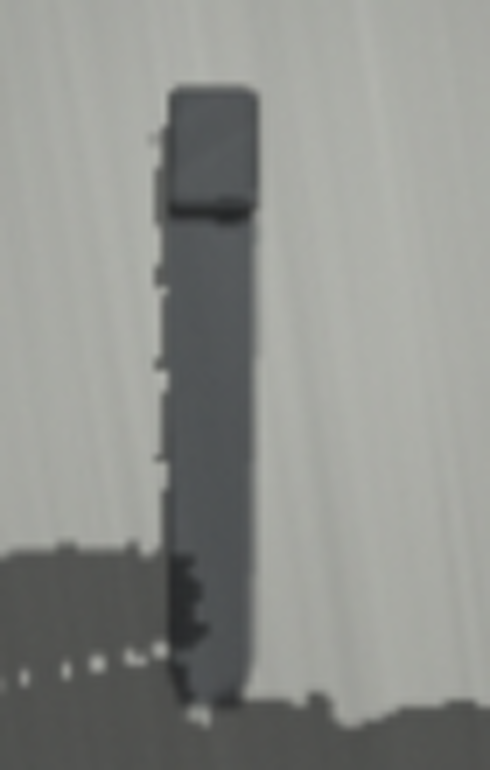

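```bash
python3 - <<'E'
from h import *
from scipy.optimize import least_squares
d=load("pics/w2.pkl")
P=lambda a,b:np.array((230+a/7-.5,55+b/7-.5))
# local: +x nose, y left, z from underside
obs=[((-56,None,36),(213,88)),((-45,-8,36),(168,150)),((-45,8,36),(257,150)),((-34,None,36),(213,207)),((-30,-8,20.5),(166,235)),((-30,8,20.5),(253,235)),((45,-8,13),(170,620)),((45,8,13),(249,620)),((56,None,0),(212,700))]
# sign: nose direction h: lateral on image left(-x world)
def f(p):
    x,y,a=p;u=np.array([np.cos(a),np.sin(a)]);n=np.array([-u[1],u[0]]) # left of nose dir(-y) is +x => image right
    r=[]
    for (l,w,z),uv in obs:
        q=np.array([x,y])+u*l+n*(w or 0); e=proj(d,[[*q,z+3]],True)[0]-P(*uv)
        if w is None: r.append(e[1])
        else: r.append(e[0])
    return np.array(r)
o=least_squares(f,[460,283,np.radians(-84)]); print(o.x[:2],np.degrees(o.x[2]),o.fun.round(2))
np.save("key.npy",o.x)
E
```

```text
[460.8217581  286.43943357] -83.88213752989078 [-0.5  -0.44  0.2   0.14 -0.05  0.34 -0.58  0.53  0.39]
```

```bash
python3 inc.py 459.6 297.4 240 96.1
```

```text
t 3.25 pos [465.6 204.5 421.1] rpy [ 1.799e+02 -7.000e-02  9.613e+01] F [ 0.2 -0.2 -0.2] op 0.529
d [ 92.8   3.6 181.3] r [ 0.017 -0.011  0.005]
```

Request:
play_rows(
  increments=[
    {"dx": 19,"dy": 1,"dz": 36,"rx": 0,"ry": 0,"rz": 0},
    {"dx": 38,"dy": 2,"dz": 72,"rx": 0,"ry": 0,"rz": 0},
    {"dx": 57,"dy": 3,"dz": 108,"rx": 0,"ry": 0,"rz": 0},
    {"dx": 76,"dy": 3.5,"dz": 144,"rx": 0,"ry": 0,"rz": 0},
    {"dx": 92,"dy": 3.5,"dz": 170,"rx": 0.02,"ry": -0.01,"rz": 0},
    {"dx": 93,"dy": 3.5,"dz": 181,"rx": 0.02,"ry": -0.01,"rz": 0},
    {"dx": 93,"dy": 3.5,"dz": 181,"rx": 0.02,"ry": -0.01,"rz": 0},
    {"dx": 93,"dy": 3.5,"dz": 181,"rx": 0.02,"ry": -0.01,"rz": 0},
  ],
  fingers=0.45,
)

```text
t: 3.92
eef_pos: [460.7, 296.5, 241.2]
tcp_rot: [3.141, -0.0, 1.677]
ft_force: [0.2, 0.7, -0.2]
opening: 0.45
```

```bash
python3 inc.py 459.6 297.4 198.5 96.1; python3 snap.py wrist w3
```

```text
t 3.92 pos [460.7 296.5 241.2] rpy [ 1.7997e+02 -1.0000e-02  9.6060e+01] F [ 0.2  0.7 -0.2] op 0.45
d [ 1.  -1.  42.7] r [ 0.004 -0.002 -0.007]
t 3.97 [460.6 296.5 241.9] [ 1.7991e+02 -4.0000e-02  9.6050e+01] [-0.5  0.5  0.5] 0.449
```

View pics/w3.png

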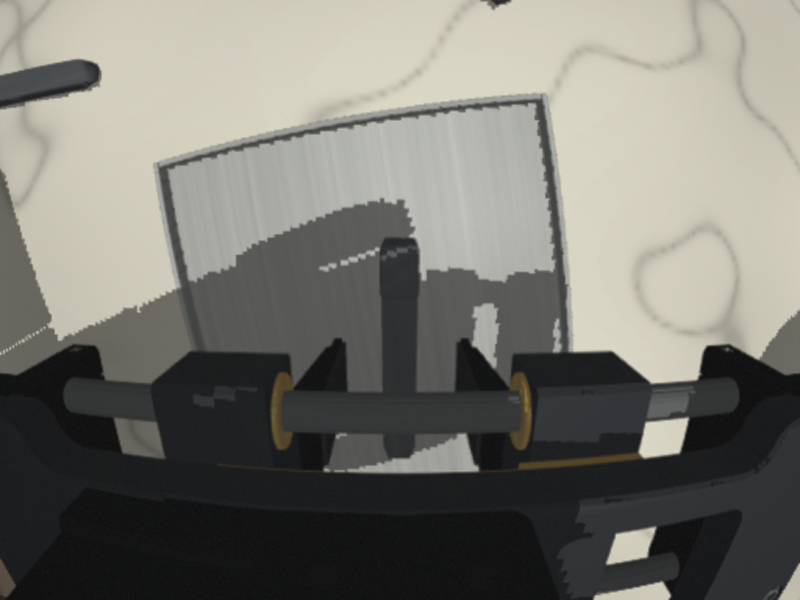

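The key lies between the fingers (head (400,265), fingertips at x 340/464, midpoint 401). Now descending.

Request:
play_rows(
  increments=[
    {"dx": 1,"dy": -1,"dz": 12,"rx": 0,"ry": 0,"rz": 0},
    {"dx": 1,"dy": -1,"dz": 24,"rx": 0,"ry": 0,"rz": 0},
    {"dx": 1,"dy": -1,"dz": 34,"rx": 0,"ry": 0,"rz": 0},
    {"dx": 1,"dy": -1,"dz": 40,"rx": 0,"ry": 0,"rz": 0},
    {"dx": 1,"dy": -1,"dz": 43,"rx": 0,"ry": 0,"rz": 0},
    {"dx": 1,"dy": -1,"dz": 43,"rx": 0,"ry": 0,"rz": 0},
    {"dx": 1,"dy": -1,"dz": 43,"rx": 0,"ry": 0,"rz": 0},
  ],
  fingers=0.45,
)

```text
t: 4.55
eef_pos: [459.8, 297.3, 199.3]
tcp_rot: [3.139, -0.001, 1.676]
ft_force: [0.8, 0.5, 0.5]
opening: 0.449
```

```bash
python3 inc.py 459.6 297.4 198.5 96.1; python3 snap.py side s4;python3 - <<'E'
from h import *
d=load("pics/s4.pkl"); crop(d,220,180,350,280,6,"pics/c8.png")
E
```

```text
t 4.55 pos [459.8 297.3 199.3] rpy [ 1.7988e+02 -5.0000e-02  9.6040e+01] F [0.8 0.5 0.5] op 0.449
d [ 0.1 -0.2  0.8] r [ 0.02  -0.008 -0.01 ]
t 4.6 [459.8 297.4 199.4] [ 1.7986e+02 -6.0000e-02  9.6040e+01] [-0.1 -0.8 -0.3] 0.453
```

View pics/c8.png

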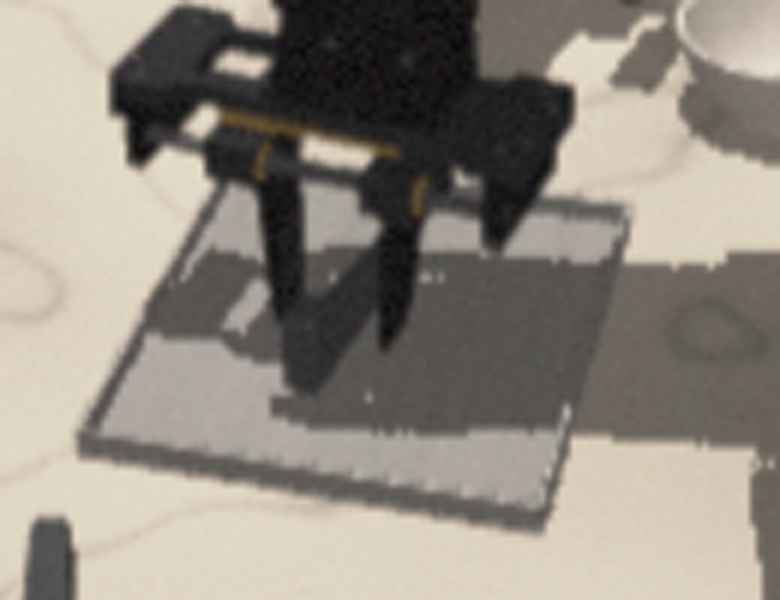

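Fingers straddle the body just ahead of the head. Closing.

Request:
play_rows(
  increments=[
    {"dx": 0,"dy": 0,"dz": 0.8,"rx": 0,"ry": 0,"rz": 0},
    {"dx": 0,"dy": 0,"dz": 0.8,"rx": 0,"ry": 0,"rz": 0},
    {"dx": 0,"dy": 0,"dz": 0.8,"rx": 0,"ry": 0,"rz": 0},
    {"dx": 0,"dy": 0,"dz": 0.8,"rx": 0,"ry": 0,"rz": 0},
    {"dx": 0,"dy": 0,"dz": 0.8,"rx": 0,"ry": 0,"rz": 0},
    {"dx": 0,"dy": 0,"dz": 0.8,"rx": 0,"ry": 0,"rz": 0},
    {"dx": 0,"dy": 0,"dz": 0.8,"rx": 0,"ry": 0,"rz": 0},
    {"dx": 0,"dy": 0,"dz": 0.8,"rx": 0,"ry": 0,"rz": 0},
  ],
  fingers=0,
)

```text
t: 5.27
eef_pos: [459.7, 297.5, 198.7]
tcp_rot: [3.139, -0.001, 1.676]
ft_force: [-0.1, 0.3, 1.5]
opening: 0.164
```

```bash
python3 inc.py 459.6 297.4 340 96.1
```

```text
t 5.27 pos [459.7 297.5 198.7] rpy [ 1.7986e+02 -6.0000e-02  9.6040e+01] F [-0.1  0.3  1.5] op 0.164
d [ 1.000e-01  2.000e-01 -1.413e+02] r [ 0.023 -0.01  -0.009]
```

Request:
play_rows(
  increments=[
    {"dx": 0,"dy": 0,"dz": -10,"rx": 0,"ry": 0,"rz": 0},
    {"dx": 0,"dy": 0,"dz": -25,"rx": 0,"ry": 0,"rz": 0},
    {"dx": 0,"dy": 0,"dz": -55,"rx": 0,"ry": 0,"rz": 0},
    {"dx": 0,"dy": 0,"dz": -90,"rx": 0,"ry": 0,"rz": 0},
    {"dx": 0,"dy": 0,"dz": -125,"rx": 0,"ry": 0,"rz": 0},
    {"dx": 0,"dy": 0,"dz": -160,"rx": 0,"ry": 0,"rz": 0},
    {"dx": 0,"dy": 0,"dz": -190,"rx": 0,"ry": 0,"rz": 0},
    {"dx": 0,"dy": 0,"dz": -202,"rx": 0,"ry": 0,"rz": 0},
  ],
  fingers=0,
)

```text
t: 5.93
eef_pos: [459.0, 297.1, 405.4]
tcp_rot: [3.134, -0.003, 1.676]
ft_force: [-0.2, 0.5, -4.0]
opening: 0.165
```

```bash
python3 inc.py 511.3 87 395 96.3; python3 snap.py wrist w5; python3 snap.py side s5;python3 - <<'E'
from h import *
d=load("pics/s5.pkl"); crop(d,220,100,350,200,6,"pics/c9.png")
E
```

```text
t 5.93 pos [459.  297.1 405.4] rpy [ 1.7958e+02 -1.6000e-01  9.6050e+01] F [-0.2  0.5 -4. ] op 0.165
d [-214.5   29.8   10.1] r [ 0.071 -0.026 -0.041]
t 5.98 [459.1 297.1 405.9] [179.51  -0.18  96.05] [ 1.2  0.1 -1. ] 0.168
t 6.03 [459.  297.1 403.4] [ 1.7963e+02 -1.4000e-01  9.6050e+01] [-0.1 -0.2 -3.3] 0.162
```

View pics/w5.png

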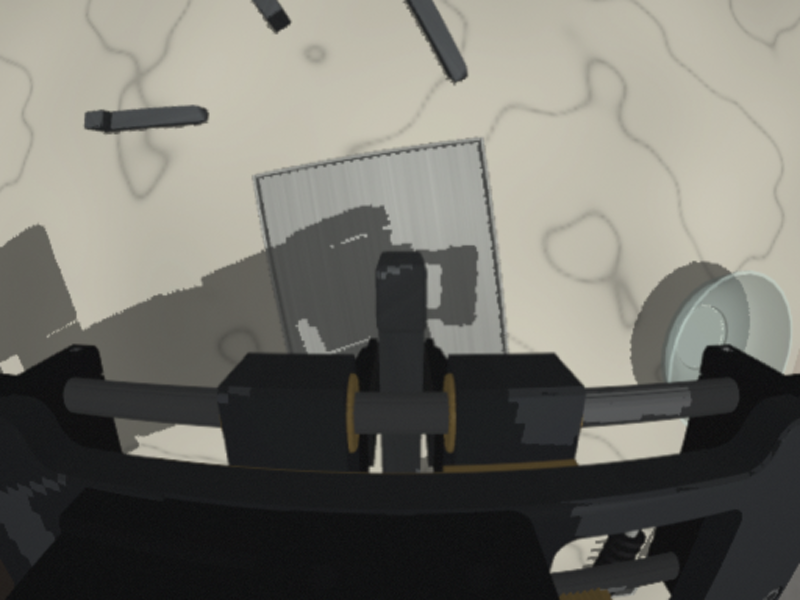

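View pics/c9.png

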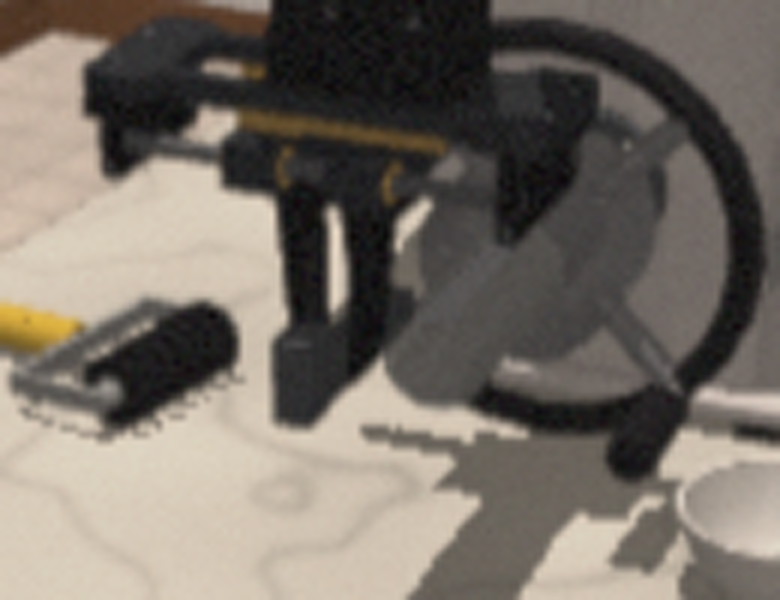

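```bash
cat > chk.py <<'E'
from h import *
import sys
tag=sys.argv[1]; d=load(f"pics/{tag}.pkl"); st=d["state"]
R0=Ro.from_euler('xyz',st["tcp_rot"]); p=st["eef_pos"]
c=p+R0.apply([0,0,195.7]); pts=[]
# key local: nose = -tool x; centre is at tool x = -11
for l,w,z in [(-56,-8,36),(-56,8,36),(-34,-8,36),(-34,8,36),(-56,-8,0),(-56,8,0),(-34,8,21),(-34,-8,21)]:
    pts.append(c+R0.apply([-11-l,w,-z]))
pts=np.array(pts); print(proj(d,pts,True).round(1))
crop(d,210,140,310,240,7,f"pics/{tag}c.png",proj(d,pts,True))
E
python3 chk.py w5; python3 inc.py 511.3 87 395 96.3
```

```text
[[240.  168.9]
 [273.9 168.9]
 [240.6 213.6]
 [273.3 213.6]
 [243.3 159.7]
 [270.4 159.6]
 [271.8 205.3]
 [242.  205.3]]
t 6.03 pos [459.  297.1 403.4] rpy [ 1.7963e+02 -1.4000e-01  9.6050e+01] F [-0.1 -0.2 -3.3] op 0.162
d [-214.4   29.8    8. ] r [ 0.062 -0.024 -0.042]
```

View pics/w5c.png

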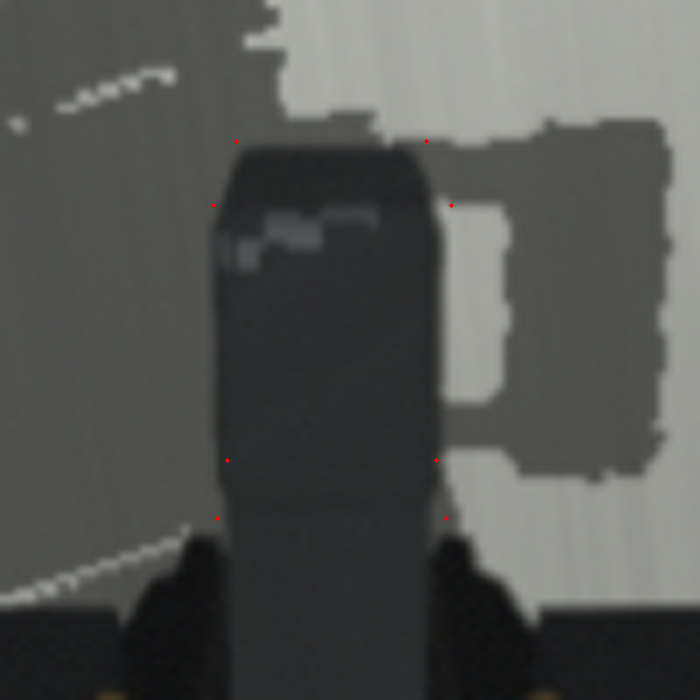

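```bash
cat > fit.py <<'E'
from h import *
from scipy.optimize import least_squares
def fit(tag,obs,x0,y0,k,full=True):
    d=load(f"pics/{tag}.pkl"); st=d["state"]; R0=Ro.from_euler('xyz',st["tcp_rot"]); p=st["eef_pos"]
    def pt(q,l,w,z):
        th,a,b=q; piv=np.array([0,0,190-7.])
        loc=np.array([-11-l,w,195.7-z])-piv
        loc=Ro.from_euler('y',-th,degrees=True).apply(loc)  # th>0: head (+x) down (+z)
        return p+R0.apply(loc+piv+[a,b,0])
    def f(q): 
        r=[]
        for (l,w,z),ax,v in obs:
            e=proj(d,[pt(q,l,w,z)],True)[0][ax]; r.append(e-((x0,y0)[ax]+v/k-.5))
        return np.array(r)
    o=least_squares(f,[0,0,0]); print("pitch,a,b",o.x.round(2),o.fun.round(2)); return o
if __name__=="__main__":
    fit("w5",[((-56,0,0),1,148),((-34,0,36),1,500),((-50,-8,36),0,215),((-50,8,36),0,441),((-34,-8,36),0,220),((-34,8,36),0,440)],210,140,7)
E
python3 fit.py
```

```text
pitch,a,b [ 3.13 -0.22 -0.23] [ 0.12 -0.07 -0.33  0.61 -0.7   0.42]
```

```bash
cat > inc2.py <<'E'
import sys
from h import *
from cell import env
# args: s (grasp dist from mouth), lateral n(mm, +x-ish), underside z, yaw, pitch
def go(s_,n_,uz,yaw,pitch):
    m=np.array([519.3,14.4]);u=np.array([-12.4,113])/np.hypot(12.4,113);n=np.array([u[1],-u[0]])
    xy=m+u*s_+n*n_
    R1=Ro.from_euler('xyz',[np.pi,0,np.radians(yaw)])*Ro.from_euler('y',pitch,degrees=True)
    tcp=np.array([*xy,uz+12.7])-R1.apply([0,0,183])
    s=env.state(); R0=Ro.from_euler('xyz',s["tcp_rot"])
    d=R0.inv().apply(tcp-s["eef_pos"]); r=np.degrees((R0.inv()*R1).as_rotvec())/6
    print("t",round(s["t"],2),"pos",s["eef_pos"].round(1),"tgt",tcp.round(1),"rpy",np.degrees(s["tcp_rot"]).round(2),"F",s["ft_force"].round(1),"op",round(s["opening"],3))
    print("d",d.round(1),"r",r.round(3))
go(*map(float,sys.argv[1:]))
E
python3 inc2.py 73 0 190 96.3 3.1
```

```text
t 6.03 pos [459.  297.1 403.4] tgt [512.4  77.1 385.4] rpy [ 1.7963e+02 -1.4000e-01  9.6050e+01] F [-0.1 -0.2 -3.3] op 0.162
d [-224.4   29.9   17.6] r [ 0.064  0.493 -0.04 ]
```

Request:
play_rows(
  increments=[
    {"dx": -20,"dy": 3,"dz": 0,"rx": 0,"ry": 0,"rz": 0},
    {"dx": -55,"dy": 7,"dz": 0,"rx": 0,"ry": 0.1,"rz": 0},
    {"dx": -90,"dy": 12,"dz": 0,"rx": 0,"ry": 0.2,"rz": 0},
    {"dx": -125,"dy": 17,"dz": 0,"rx": 0,"ry": 0.3,"rz": 0},
    {"dx": -160,"dy": 22,"dz": 2,"rx": 0.06,"ry": 0.4,"rz": -0.04},
    {"dx": -190,"dy": 26,"dz": 4,"rx": 0.06,"ry": 0.5,"rz": -0.04},
    {"dx": -212,"dy": 29,"dz": 8,"rx": 0.06,"ry": 0.5,"rz": -0.04},
    {"dx": -224,"dy": 30,"dz": 10,"rx": 0.06,"ry": 0.5,"rz": -0.04},
  ],
  fingers=0,
)

```text
t: 6.7
eef_pos: [512.7, 75.2, 391.3]
tcp_rot: [-3.139, -0.055, 1.679]
ft_force: [-0.4, -0.0, -3.4]
opening: 0.169
```

```bash
python3 inc2.py 73 0 185 96.3 3.1; python3 snap.py wrist w6; python3 chk.py w6
```

```text
t 6.7 pos [512.7  75.2 391.3] tgt [512.4  77.1 380.4] rpy [-179.87   -3.14   96.18] F [-0.4 -0.  -3.4] op 0.169
d [ 1.4 -0.  11. ] r [-0.021 -0.006 -0.02 ]
t 6.75 [512.8  74.7 391.2] [-179.86   -3.12   96.16] [ 0.8 -1.6 -4.3] 0.166
[[239.6 170.1]
 [273.4 170.1]
 [240.2 214.5]
 [272.8 214.5]
 [242.9 160.7]
 [269.9 160.7]
 [271.3 206.2]
 [241.6 206.2]]
```

View pics/w6.png

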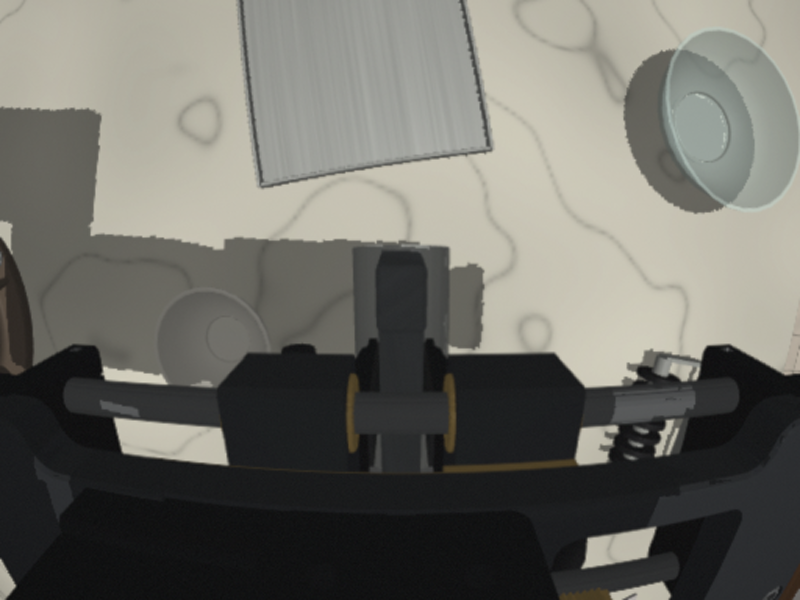

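View pics/w6c.png

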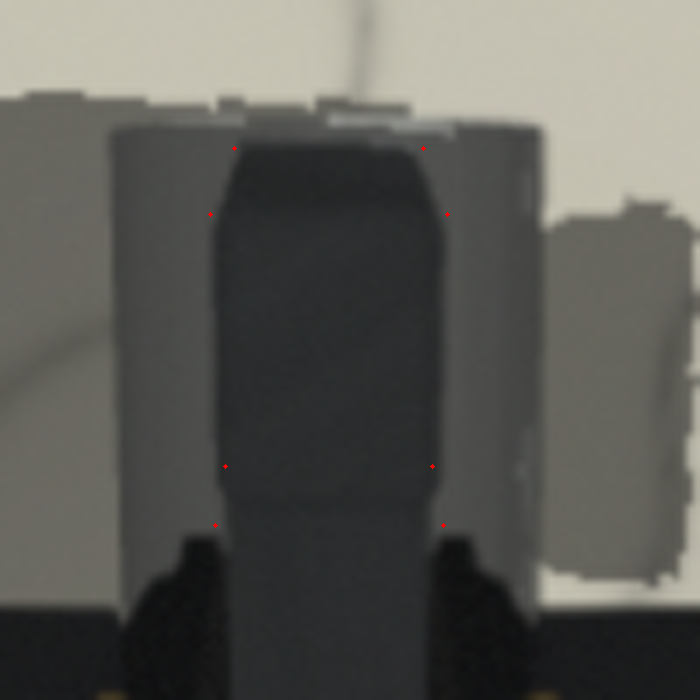

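```bash
python3 - <<'E'
from h import *
from fit import fit
d=load("pics/w6.pkl"); P=lambda a,b:(210+a/7-.5,140+b/7-.5)
pts=[]
for r,l,rr in ((140,112,542),(300,115,541),(560,121,540)):
    a=onz(d,P(l,r),137,True);b=onz(d,P(rr,r),137,True); m=(a+b)/2; w=b-a
    s=(m[:2]-[519.3,14.4]); u=np.array([-12.4,113])/113.68
    print(m.round(2),np.linalg.norm(w).round(1),"along",(s@u).round(1),"lat",(s@[u[1],-u[0]]).round(2)); pts.append(m)
v=pts[0]-pts[2]; print("heading",np.degrees(np.arctan2(v[1],v[0])))
o=fit("w6",[((-56,0,0),1,148),((-34,0,36),1,500),((-50,-8,36),0,216),((-50,8,36),0,442),((-34,-8,36),0,220),((-34,8,36),0,439)],210,140,7)
st=d["state"];R0=Ro.from_euler('xyz',st["tcp_rot"]); 
q=st["eef_pos"]+R0.apply([0,o.x[2],183]); s=q[:2]-[519.3,14.4]; print("grip along",s@u,"lat",s@[u[1],-u[0]],q)
E
```

```text
[506.44 126.61 137.  ] 49.2 along 112.9 lat -0.54
[508.55 108.21 137.  ] 49.2 along 94.4 lat -0.45
[512.18  77.35 137.  ] 49.6 along 63.3 lat -0.21
heading 96.64572833478567
pitch,a,b [2.93 0.37 0.01] [ 0.11 -0.07 -0.38  0.45 -0.61  0.54]
grip along 70.57127382112745 lat -0.29377695049693614 [511.30996246  84.51916763 208.46633431]
```

```bash
python3 inc2.py 72.5 -0.4 160 96.4 3.0
```

```text
t 6.75 pos [512.8  74.7 391.2] tgt [512.1  76.9 355.4] rpy [-179.86   -3.12   96.16] F [ 0.8 -1.6 -4.3] op 0.166
d [ 0.4 -0.4 35.8] r [-0.022 -0.02  -0.039]
```

Request:
play_rows(
  increments=[
    {"dx": 0.4,"dy": -0.4,"dz": 6,"rx": -0.02,"ry": -0.02,"rz": -0.04},
    {"dx": 0.4,"dy": -0.4,"dz": 14,"rx": -0.02,"ry": -0.02,"rz": -0.04},
    {"dx": 0.4,"dy": -0.4,"dz": 22,"rx": -0.02,"ry": -0.02,"rz": -0.04},
    {"dx": 0.4,"dy": -0.4,"dz": 29,"rx": -0.02,"ry": -0.02,"rz": -0.04},
    {"dx": 0.4,"dy": -0.4,"dz": 34,"rx": -0.02,"ry": -0.02,"rz": -0.04},
    {"dx": 0.4,"dy": -0.4,"dz": 36,"rx": -0.02,"ry": -0.02,"rz": -0.04},
    {"dx": 0.4,"dy": -0.4,"dz": 36,"rx": -0.02,"ry": -0.02,"rz": -0.04},
    {"dx": 0.4,"dy": -0.4,"dz": 36,"rx": -0.02,"ry": -0.02,"rz": -0.04},
  ],
  fingers=0,
)

```text
t: 7.42
eef_pos: [512.1, 77.2, 355.3]
tcp_rot: [-3.141, -0.052, 1.683]
ft_force: [-0.5, 0.4, -2.3]
opening: 0.166
```

```bash
python3 inc2.py 72.5 -0.4 154 96.4 3.0; python3 snap.py wrist w7; python3 chk.py w7 >/dev/null; python3 snap.py side s7; python3 snap.py scene sc7; python3 - <<'E'
from h import *
d=load("pics/s7.pkl"); crop(d,270,90,370,190,6,"pics/s7c.png")
d=load("pics/sc7.pkl"); crop(d,130,150,240,230,7,"pics/sc7c.png")
E
```

```text
t 7.42 pos [512.1  77.2 355.3] tgt [512.1  76.9 349.4] rpy [-179.99   -3.     96.43] F [-0.5  0.4 -2.3] op 0.166
d [-0.6 -0.1  5.8] r [-0.002 -0.     0.004]
t 7.47 [512.2  77.1 355.5] [179.98  -3.    96.42] [ 0.3 -0.4 -3.5] 0.165
t 7.52 [512.1  77.  355.6] [179.97  -2.99  96.41] [-0.9  0.1 -3.7] 0.163
t 7.57 [512.1  77.  355.6] [179.97  -2.99  96.41] [ 1.   0.8 -3.3] 0.167
```

View pics/w7c.png

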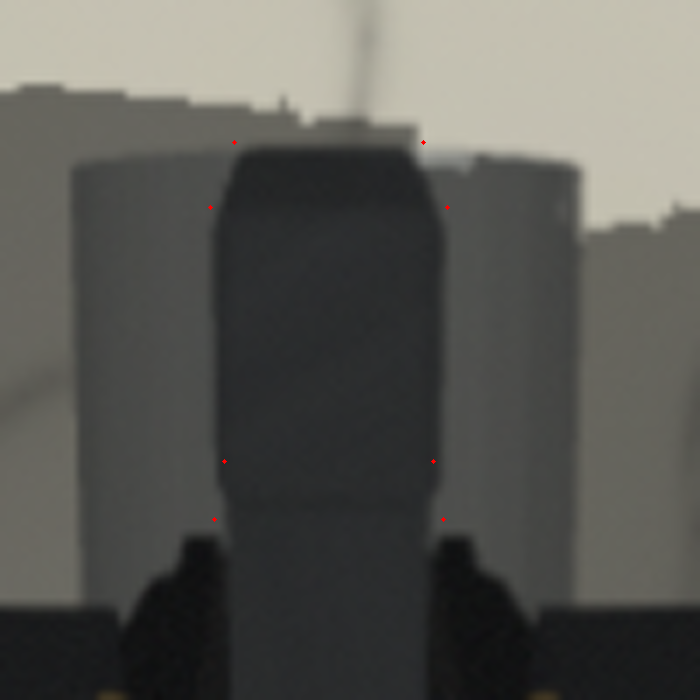

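View pics/s7c.png

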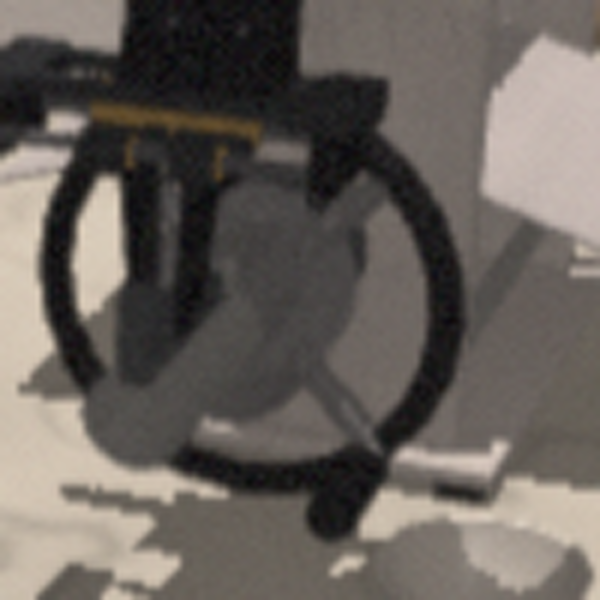

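View pics/sc7c.png

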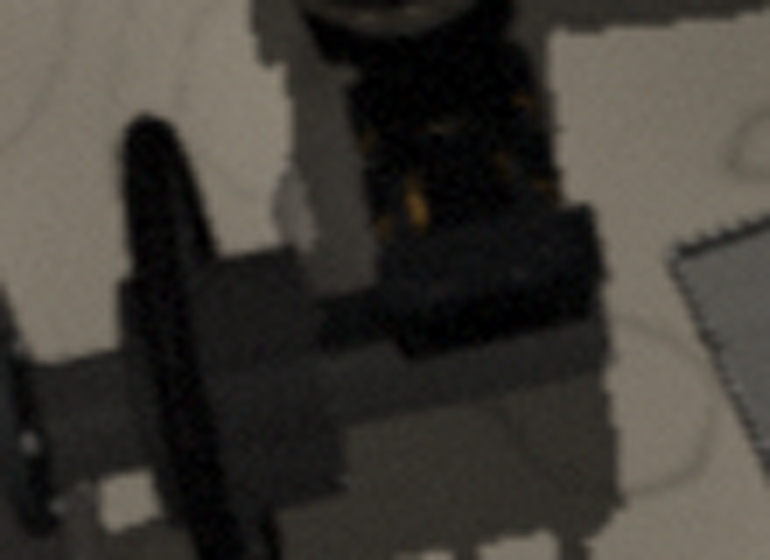

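Request:
play_rows(
  increments=[
    {"dx": -0.4,"dy": 0,"dz": 1.5,"rx": 0,"ry": 0,"rz": 0},
    {"dx": -0.4,"dy": 0,"dz": 3,"rx": 0,"ry": 0,"rz": 0},
    {"dx": -0.4,"dy": 0,"dz": 4.5,"rx": 0,"ry": 0,"rz": 0},
    {"dx": -0.4,"dy": 0,"dz": 5.5,"rx": 0,"ry": 0,"rz": 0},
    {"dx": -0.4,"dy": 0,"dz": 5.5,"rx": 0,"ry": 0,"rz": 0},
  ],
  fingers=0,
)

```text
t: 7.98
eef_pos: [512.2, 77.0, 350.2]
tcp_rot: [3.141, -0.052, 1.683]
ft_force: [-1.0, 2.8, 1.5]
opening: 0.166
```

```bash
python3 snap.py wrist w8; python3 chk.py w8 >/dev/null; python3 inc2.py 72.5 -0.4 153 96.4 3.0
```

```text
t 8.03 [512.2  77.  350.3] [179.95  -3.    96.41] [-0.6  2.7  1.8] 0.169
t 8.03 pos [512.2  77.  350.3] tgt [512.1  76.9 348.4] rpy [179.95  -3.    96.41] F [-0.6  2.7  1.8] op 0.169
d [-0.2 -0.1  1.8] r [ 0.008 -0.     0.002]
```

View pics/w8c.png

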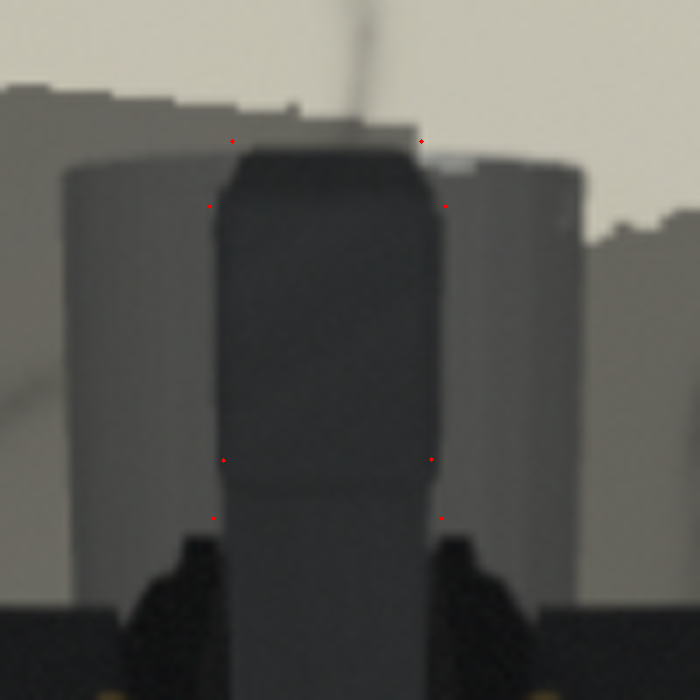

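```bash
python3 - <<'E'
from fit import fit
fit("w7",[((-56,0,0),1,148),((-56,0,36),1,205),((-34,0,36),1,500),((-50,-8,36),0,216),((-50,8,36),0,442),((-34,-8,36),0,220),((-34,8,36),0,439)],210,140,7)
fit("w8",[((-56,0,0),1,150),((-56,0,36),1,190),((-34,0,36),1,485),((-50,-8,36),0,216),((-50,8,36),0,440),((-34,-8,36),0,221),((-34,8,36),0,437)],210,140,7)
E
```

```text
pitch,a,b [ 2.09 -0.29  0.02] [ 0.18 -1.28  1.24 -0.47  0.54 -0.67  0.6 ]
pitch,a,b [ 4.01 -0.25  0.07] [ 0.23 -1.28  1.19 -0.43  0.56 -0.83  0.7 ]
```

```bash
python3 - <<'E'
from h import *
for t in ("w7","w8"):
    d=load(f"pics/{t}.pkl"); im=d["image"][190:310,210:310].astype(float)*2.2; d["image"]=np.zeros_like(d["image"]); d["image"][190:310,210:310]=im.clip(0,255).astype(np.uint8)
    crop(d,210,190,310,310,6,f"pics/{t}d.png")
a=cv2.imread("pics/w7d.png");b=cv2.imread("pics/w8d.png");cv2.imwrite("pics/w78.png",cv2.resize(np.hstack([a,b]),(800,480)))
for t in ("s4","s7","sc7"): pass
E
python3 snap.py scene sc8; python3 snap.py side s8; python3 - <<'E'
from h import *
d=load("pics/sc8.pkl"); d["image"]=(d["image"].astype(float)*2.5).clip(0,255).astype(np.uint8); crop(d,150,160,230,220,9,"pics/sc8c.png")
d=load("pics/s8.pkl"); d["image"]=(d["image"].astype(float)*1.6).clip(0,255).astype(np.uint8); crop(d,275,110,345,175,9,"pics/s8c.png")
E
```

```text
t 8.08 [512.1  77.  350.3] [179.95  -3.    96.41] [-0.7  3.4  0.6] 0.164
t 8.13 [512.2  77.  350.2] [179.95  -3.    96.41] [-0.3  2.8  2.4] 0.167
```

View pics/w78.png

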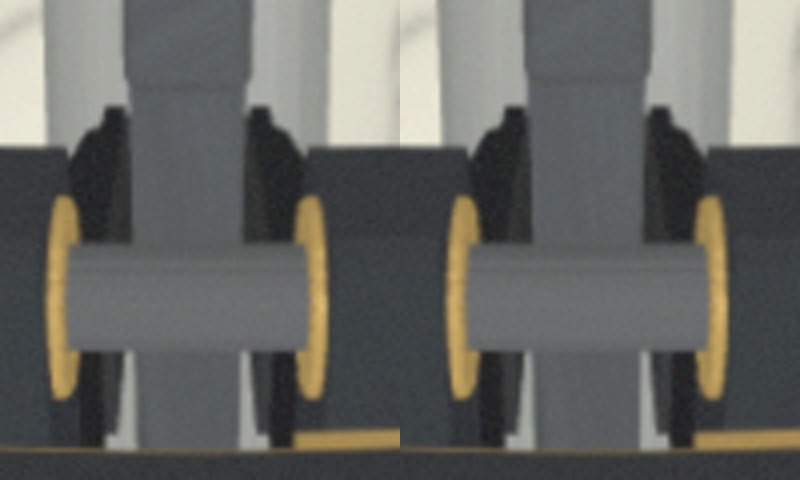

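View pics/sc8c.png

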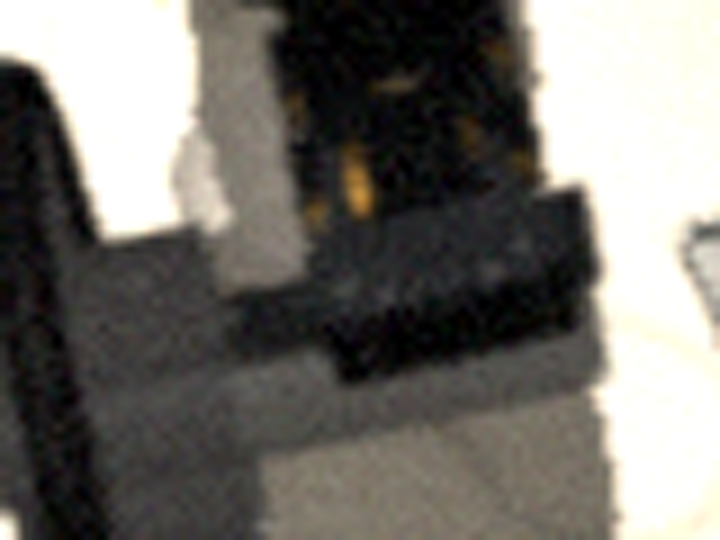

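View pics/s8c.png

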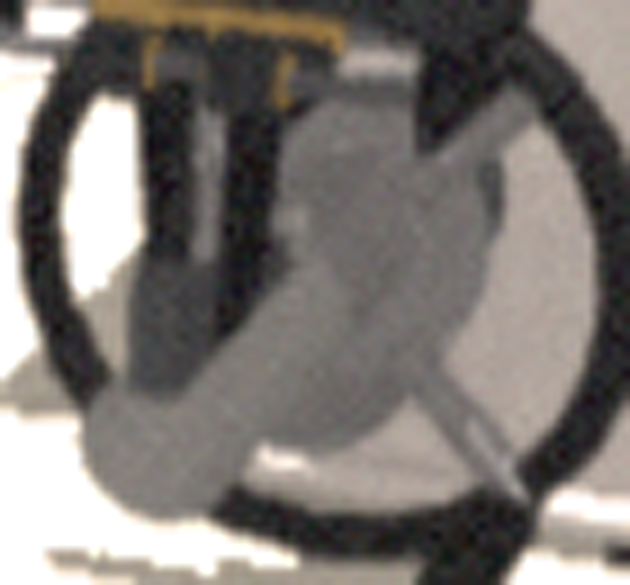

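```bash
python3 - <<'E'
from h import *
d=load("pics/w3.pkl"); d["image"]=(d["image"].astype(float)*2.).clip(0,255).astype(np.uint8); crop(d,220,140,300,300,5,"pics/w3d.png")
E
```

```text
(no output)
```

View pics/w3d.png

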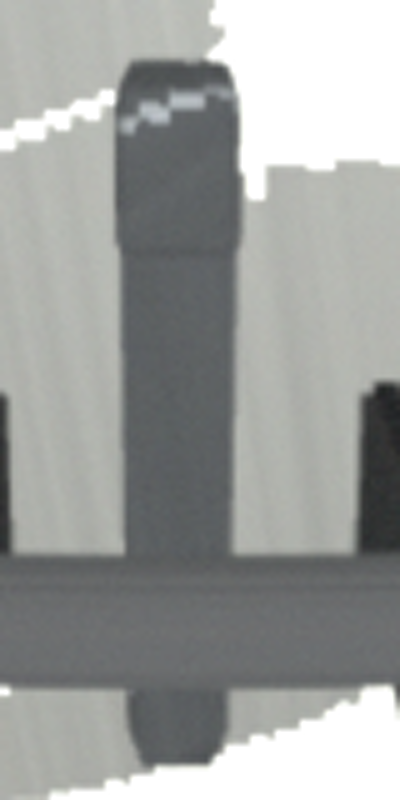

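```bash
python3 - <<'E'
from h import *
from scipy.optimize import least_squares
d=load("pics/w3.pkl"); st=d["state"]; R0=Ro.from_euler('xyz',st["tcp_rot"]); p=st["eef_pos"]
obs=[((-56,0,0),1,61),((-56,0,36),1,92),((-34,0,36),1,251),((-48,-8,36),0,117),((-48,8,36),0,239),((-34,-8,36),0,119),((-34,8,36),0,238),((56,0,0),1,764),((40,-8,13.6),0,128),((40,8,13.6),0,229)]
def pt(q,l,w,z):
    th,a,b,h=q; piv=np.array([0,0,p[2]-16.])
    loc=np.array([-11-l,w,p[2]-3+h-z])-piv
    return p+R0.apply(Ro.from_euler('y',-th,degrees=True).apply(loc)+piv+[a,b,0])
for mask in ([0,1,2,3,4,5,6],list(range(10))):
  for fixh in (1,0):
    f=lambda q:np.array([proj(d,[pt([*q[:3],0 if fixh else q[3]],*obs[i][0])],True)[0][obs[i][1]]-((220,140)[obs[i][1]]+obs[i][2]/5-.5) for i in mask])
    o=least_squares(f,[0,0,0,0]); print(o.x.round(2),o.fun.round(2))
E
```

```text
[ 1.12  0.66 -0.89  0.  ] [ 0.17 -1.61  1.55 -0.67  0.75 -0.87  0.79]
[-0.95 -1.22 -0.96 15.39] [-0.03 -0.21  0.23  0.26 -0.18  0.06 -0.14]
[ 3.96 -0.37 -0.93  0.  ] [ 2.26 -2.02  1.03 -0.6   0.56 -0.85  0.65 -1.34 -0.13  0.43]
[ 3.45  0.02 -0.92 -2.14] [ 1.72 -2.12  1.37 -0.77  0.73 -1.01  0.81 -0.96 -0.21  0.51]
```

Calibrating the fit on the tray image, where the key was known flat, shows a bias of about 1.1°. The key is therefore now flat (3.0° tool tilt against 2.9° in hand), centred on the shaft to about 0.1 mm and touching the groove floor. Releasing.

Request:
play_rows(
  increments=[
    {"dx": 0,"dy": 0,"dz": 0,"rx": 0,"ry": 0,"rz": 0},
    {"dx": 0,"dy": 0,"dz": 0,"rx": 0,"ry": 0,"rz": 0},
    {"dx": 0,"dy": 0,"dz": 0,"rx": 0,"ry": 0,"rz": 0},
    {"dx": 0,"dy": 0,"dz": 0,"rx": 0,"ry": 0,"rz": 0},
    {"dx": 0,"dy": 0,"dz": 0,"rx": 0,"ry": 0,"rz": 0},
    {"dx": 0,"dy": 0,"dz": 0,"rx": 0,"ry": 0,"rz": 0},
  ],
  fingers=0.4,
)

```text
t: 8.63
eef_pos: [512.2, 76.9, 350.2]
tcp_rot: [3.141, -0.052, 1.683]
ft_force: [0.5, 0.2, 0.1]
opening: 0.398
```

```bash
python3 snap.py wrist w9; python3 chk.py w9 >/dev/null; python3 inc2.py 72.5 -0.4 210 96.4 0
```

```text
t 8.68 [512.2  76.9 350.2] [179.95  -2.99  96.41] [ 0.4  0.6 -0.2] 0.399
t 8.68 pos [512.2  76.9 350.2] tgt [511.   86.4 405.7] rpy [179.95  -2.99  96.41] F [ 0.4  0.6 -0.2] op 0.399
d [ 12.5  -0.1 -54.9] r [ 0.008 -0.499  0.002]
```

View pics/w9c.png

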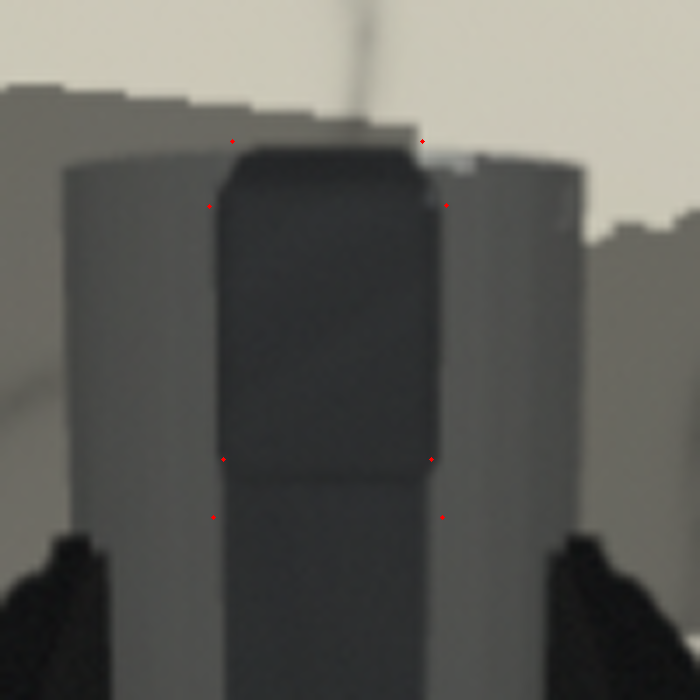

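Request:
play_rows(
  increments=[
    {"dx": 0.5,"dy": 0,"dz": -10,"rx": 0,"ry": 0,"rz": 0},
    {"dx": 1,"dy": 0,"dz": -25,"rx": 0,"ry": 0,"rz": 0},
    {"dx": 5,"dy": 0,"dz": -45,"rx": 0,"ry": -0.25,"rz": 0},
    {"dx": 12.5,"dy": 0,"dz": -60,"rx": 0,"ry": -0.5,"rz": 0},
    {"dx": 45,"dy": 0,"dz": -65,"rx": 0,"ry": -0.5,"rz": 0},
    {"dx": 75,"dy": 0,"dz": -65,"rx": 0,"ry": -0.5,"rz": 0},
    {"dx": 83,"dy": 0,"dz": -65,"rx": 0,"ry": -0.5,"rz": 0},
    {"dx": 83,"dy": 0,"dz": -65,"rx": 0,"ry": -0.5,"rz": 0},
  ],
  fingers=0.4,
)

```text
t: 9.35
eef_pos: [502.8, 157.4, 420.2]
tcp_rot: [3.14, -0.0, 1.685]
ft_force: [0.1, -0.5, -0.7]
opening: 0.403
```

```bash
python3 - <<'E'
import subprocess
u=(-.1091,.994)
E
python3 snap.py scene sc10; python3 snap.py side s10;python3 inc.py 503.3 156.5 353 96.4; python3 - <<'E'
from h import *
d=load("pics/sc10.pkl"); d["image"]=(d["image"].astype(float)*2).clip(0,255).astype(np.uint8); crop(d,150,160,230,220,9,"pics/sc10c.png")
d=load("pics/s10.pkl"); d["image"]=(d["image"].astype(float)*1.4).clip(0,255).astype(np.uint8); crop(d,265,110,345,175,9,"pics/s10c.png")
E
```

```text
t 9.4 [503.  156.3 419.8] [1.7994e+02 2.0000e-02 9.6520e+01] [-0.4  0.1  0.7] 0.402
t 9.45 [503.2 155.6 419.6] [1.7996e+02 2.0000e-02 9.6460e+01] [-0.2 -0.3  0.9] 0.4
t 9.45 pos [503.2 155.6 419.6] rpy [1.7996e+02 2.0000e-02 9.6460e+01] F [-0.2 -0.3  0.9] op 0.4
d [ 0.9  0.1 66.6] r [0.007 0.004 0.01 ]
```

View pics/sc10c.png

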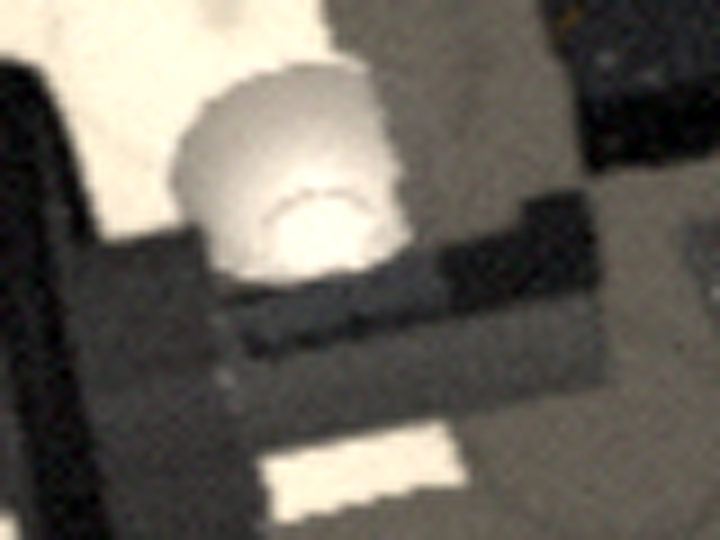

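View pics/s10c.png

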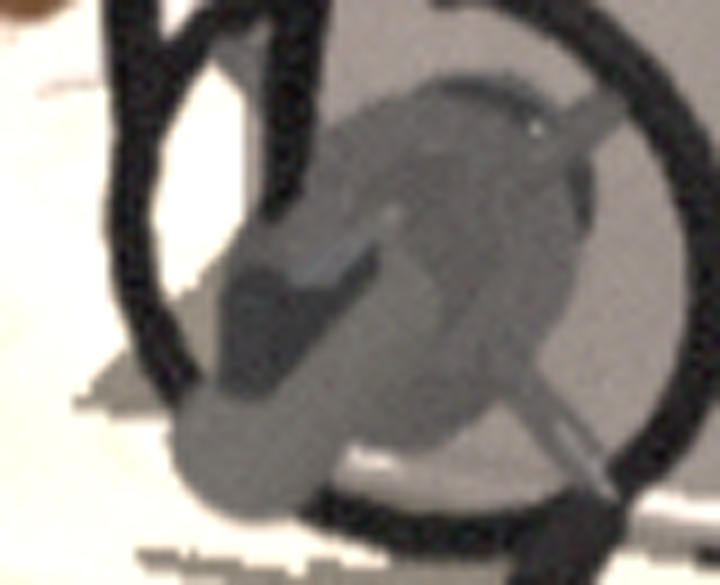

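The key lies flat in the groove, nose at the hub (scene crop (235,335)), head at the free end (565,245). Closing the fingers and coming down behind the head.

Request:
play_rows(
  increments=[
    {"dx": 3,"dy": 0,"dz": 0,"rx": 0,"ry": 0,"rz": 0},
    {"dx": 3,"dy": 0,"dz": 0,"rx": 0,"ry": 0,"rz": 0},
    {"dx": 3,"dy": 0,"dz": 10,"rx": 0,"ry": 0,"rz": 0},
    {"dx": 3,"dy": 0,"dz": 25,"rx": 0,"ry": 0,"rz": 0},
    {"dx": 3,"dy": 0,"dz": 40,"rx": 0,"ry": 0,"rz": 0},
    {"dx": 3,"dy": 0,"dz": 55,"rx": 0,"ry": 0,"rz": 0},
    {"dx": 3,"dy": 0,"dz": 66,"rx": 0,"ry": 0,"rz": 0},
    {"dx": 3,"dy": 0,"dz": 66,"rx": 0,"ry": 0,"rz": 0},
  ],
  fingers=0,
)

```text
t: 10.12
eef_pos: [502.7, 158.0, 351.0]
tcp_rot: [-3.138, 0.001, 1.683]
ft_force: [0.0, 0.1, 0.1]
opening: 0.004
```

```bash
python3 inc2.py 125 -0.4 168.5 96.4 0; python3 snap.py side s11; python3 snap.py wrist w11; python3 - <<'E'
from h import *
d=load("pics/s11.pkl"); d["image"]=(d["image"].astype(float)*1.4).clip(0,255).astype(np.uint8); crop(d,245,110,345,185,8,"pics/s11c.png")
E
```

```text
t 10.12 pos [502.7 158.  351. ] tgt [505.3 138.6 364.2] rpy [-1.798e+02  4.000e-02  9.642e+01] F [0.  0.1 0.1] op 0.004
d [-19.5   0.4 -13.2] r [-0.033  0.007  0.003]
t 10.17 [502.9 158.1 352.3] [-1.7988e+02  4.0000e-02  9.6420e+01] [-0.  -0.1 -0.2] 0.004
t 10.22 [503.1 158.2 353.2] [-1.7998e+02  3.0000e-02  9.6430e+01] [ 0.5  1.2 -0.1] 0.006
```

View pics/s11c.png

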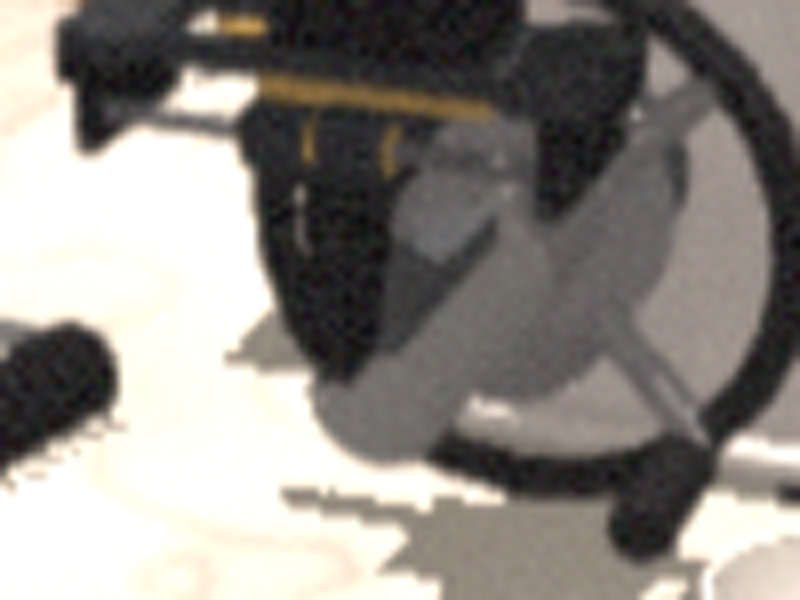

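View pics/w11.png

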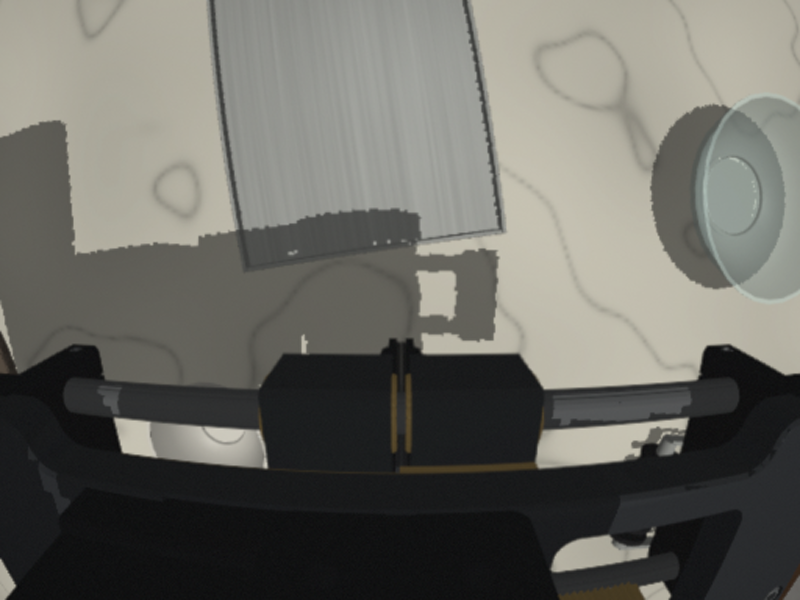

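Request:
play_rows(
  increments=[
    {"dx": -2.5,"dy": 0,"dz": 0,"rx": 0,"ry": 0,"rz": 0},
    {"dx": -5,"dy": 0,"dz": 0,"rx": 0,"ry": 0,"rz": 0},
    {"dx": -7.5,"dy": 0,"dz": 0,"rx": 0,"ry": 0,"rz": 0},
    {"dx": -10,"dy": 0,"dz": 0,"rx": 0,"ry": 0,"rz": 0},
    {"dx": -12.5,"dy": 0,"dz": 0,"rx": 0,"ry": 0,"rz": 0},
    {"dx": -15,"dy": 0,"dz": 0,"rx": 0,"ry": 0,"rz": 0},
    {"dx": -17.5,"dy": 0,"dz": 0,"rx": 0,"ry": 0,"rz": 0},
    {"dx": -20,"dy": 0,"dz": 0,"rx": 0,"ry": 0,"rz": 0},
  ],
  fingers=0,
)

```text
t: 10.88
eef_pos: [505.4, 138.2, 353.4]
tcp_rot: [3.142, 0.0, 1.683]
ft_force: [0.5, 2.7, 1.9]
opening: 0.006
```

```bash
python3 inc2.py 124 -0.4 157.5 96.4 0; python3 snap.py scene sc12; python3 - <<'E'
from h import *
d=load("pics/sc12.pkl"); d["image"]=(d["image"].astype(float)*2).clip(0,255).astype(np.uint8); crop(d,150,160,230,220,9,"pics/sc12c.png")
E
```

```text
t 10.88 pos [505.4 138.2 353.4] tgt [505.4 137.6 353.2] rpy [1.800e+02 1.000e-02 9.642e+01] F [0.5 2.7 1.9] op 0.006
d [-0.6 -0.1  0.2] r [0.    0.001 0.003]
t 10.93 [505.4 138.  353.3] [-1.800e+02  2.000e-02  9.642e+01] [-0.   0.2  0.3] 0.004
```

View pics/sc12c.png

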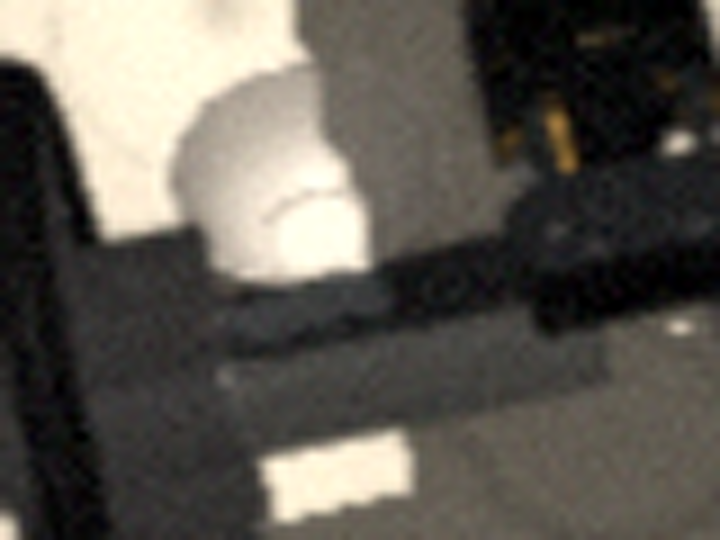

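Request:
play_rows(
  increments=[
    {"dx": -2.5,"dy": 0,"dz": 0,"rx": 0,"ry": 0,"rz": 0},
    {"dx": -5,"dy": 0,"dz": 0,"rx": 0,"ry": 0,"rz": 0},
    {"dx": -7.5,"dy": 0,"dz": 0,"rx": 0,"ry": 0,"rz": 0},
    {"dx": -10,"dy": 0,"dz": 0,"rx": 0,"ry": 0,"rz": 0},
  ],
  fingers=0,
)

```text
t: 11.27
eef_pos: [506.5, 127.8, 353.3]
tcp_rot: [-3.142, 0.0, 1.683]
ft_force: [-0.6, 2.3, 1.3]
opening: 0.005
```

```bash
python3 inc2.py 47 -0.4 157.5 96.4 0; python3 snap.py scene sc13; python3 - <<'E'
from h import *
d=load("pics/sc13.pkl"); d["image"]=(d["image"].astype(float)*2).clip(0,255).astype(np.uint8); crop(d,150,160,230,220,9,"pics/sc13c.png")
E
```

```text
t 11.27 pos [506.5 127.8 353.3] tgt [513.8  61.1 353.2] rpy [-1.800e+02  2.000e-02  9.642e+01] F [-0.6  2.3  1.3] op 0.005
d [-67.1  -0.3   0.2] r [-0.001  0.003  0.004]
t 11.32 [506.6 127.5 353.3] [-1.800e+02  3.000e-02  9.641e+01] [0.4 0.3 0.4] 0.006
```

View pics/sc13c.png

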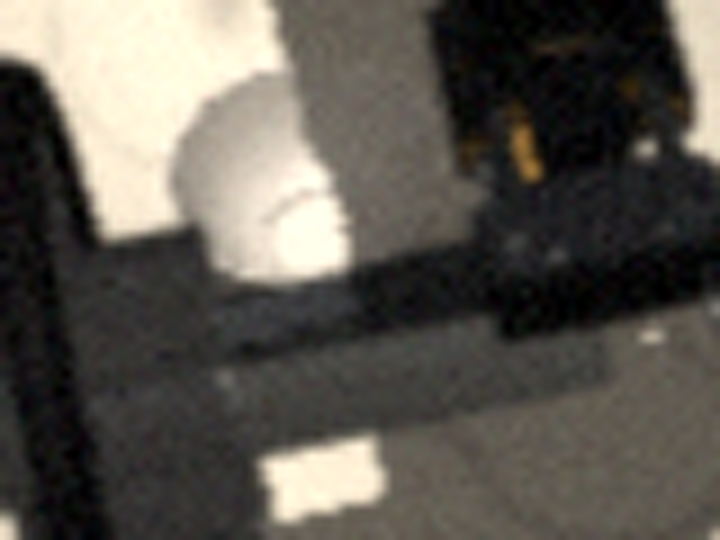

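Force stays near 2 N and the nose is entering the keyway. Continuing.

Request:
play_rows(
  increments=[
    {"dx": -2.5,"dy": 0,"dz": 0,"rx": 0,"ry": 0,"rz": 0},
    {"dx": -5,"dy": 0,"dz": 0,"rx": 0,"ry": 0,"rz": 0},
    {"dx": -7.5,"dy": 0,"dz": 0,"rx": 0,"ry": 0,"rz": 0},
    {"dx": -10,"dy": 0,"dz": 0,"rx": 0,"ry": 0,"rz": 0},
    {"dx": -12.5,"dy": 0,"dz": 0,"rx": 0,"ry": 0,"rz": 0},
    {"dx": -15,"dy": -0.1,"dz": 0,"rx": 0,"ry": 0,"rz": 0},
    {"dx": -17.5,"dy": -0.1,"dz": 0,"rx": 0,"ry": 0,"rz": 0},
    {"dx": -20,"dy": -0.1,"dz": 0,"rx": 0,"ry": 0,"rz": 0},
  ],
  fingers=0,
)

```text
t: 11.98
eef_pos: [508.7, 107.3, 353.3]
tcp_rot: [-3.141, 0.0, 1.683]
ft_force: [-0.3, 1.8, 0.6]
opening: 0.006
```

Request:
play_rows(
  increments=[
    {"dx": -2.5,"dy": 0,"dz": 0,"rx": 0,"ry": 0,"rz": 0},
    {"dx": -5,"dy": 0,"dz": 0,"rx": 0,"ry": 0,"rz": 0},
    {"dx": -7.5,"dy": 0,"dz": 0,"rx": 0,"ry": 0,"rz": 0},
    {"dx": -10,"dy": 0,"dz": 0,"rx": 0,"ry": 0,"rz": 0},
    {"dx": -12.5,"dy": 0,"dz": 0,"rx": 0,"ry": 0,"rz": 0},
    {"dx": -15,"dy": -0.1,"dz": 0,"rx": 0,"ry": 0,"rz": 0},
    {"dx": -17.5,"dy": -0.1,"dz": 0,"rx": 0,"ry": 0,"rz": 0},
    {"dx": -20,"dy": -0.1,"dz": 0,"rx": 0,"ry": 0,"rz": 0},
  ],
  fingers=0,
)

```text
t: 12.65
eef_pos: [510.9, 87.2, 353.3]
tcp_rot: [-3.141, 0.0, 1.683]
ft_force: [0.0, 1.9, 0.2]
opening: 0.003
```

```bash
python3 inc2.py 47 -0.4 157.5 96.4 0; python3 snap.py scene sc14; python3 - <<'E'
from h import *
d=load("pics/sc14.pkl"); d["image"]=(d["image"].astype(float)*2).clip(0,255).astype(np.uint8); crop(d,150,160,230,220,9,"pics/sc14c.png")
E
```

```text
t 12.65 pos [510.9  87.2 353.3] tgt [513.8  61.1 353.2] rpy [-1.7999e+02  3.0000e-02  9.6420e+01] F [0.  1.9 0.2] op 0.003
d [-26.3  -0.    0.1] r [-0.002  0.005  0.003]
t 12.7 [511.   86.9 353.4] [-1.7999e+02  4.0000e-02  9.6410e+01] [ 0.1 -0.5  0.6] 0.005
```

View pics/sc14c.png

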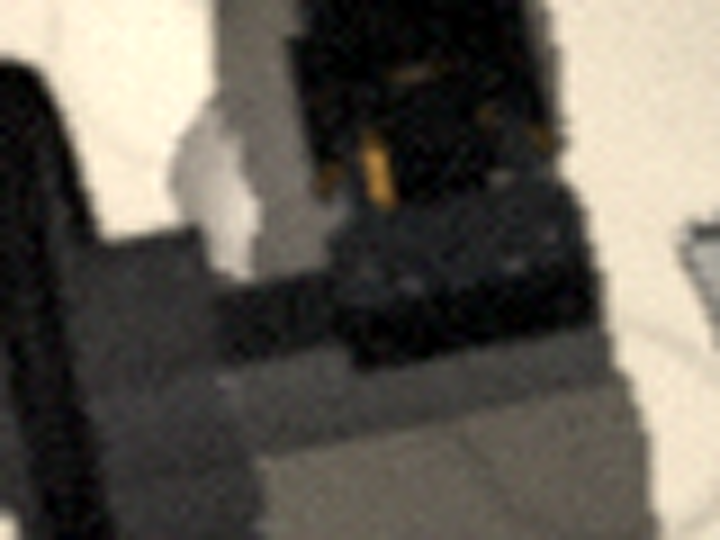

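Request:
play_rows(
  increments=[
    {"dx": -2,"dy": 0,"dz": 0,"rx": 0,"ry": 0,"rz": 0},
    {"dx": -4,"dy": 0,"dz": 0,"rx": 0,"ry": 0,"rz": 0},
    {"dx": -6,"dy": 0,"dz": 0,"rx": 0,"ry": 0,"rz": 0},
    {"dx": -8,"dy": 0,"dz": 0,"rx": 0,"ry": 0,"rz": 0},
    {"dx": -10,"dy": 0,"dz": 0,"rx": 0,"ry": 0,"rz": 0},
    {"dx": -12,"dy": 0,"dz": 0,"rx": 0,"ry": 0,"rz": 0},
    {"dx": -14,"dy": 0,"dz": 0,"rx": 0,"ry": 0,"rz": 0},
    {"dx": -16,"dy": 0,"dz": 0,"rx": 0,"ry": 0,"rz": 0},
  ],
  fingers=0,
)

```text
t: 13.37
eef_pos: [512.8, 70.8, 353.3]
tcp_rot: [-3.141, 0.001, 1.683]
ft_force: [-0.4, 1.4, 1.2]
opening: 0.006
```

Request:
play_rows(
  increments=[
    {"dx": -0.7,"dy": 0,"dz": 0,"rx": 0,"ry": 0,"rz": 0},
    {"dx": -1.4,"dy": 0,"dz": 0,"rx": 0,"ry": 0,"rz": 0},
    {"dx": -2.1,"dy": 0,"dz": 0,"rx": 0,"ry": 0,"rz": 0},
    {"dx": -2.8,"dy": 0,"dz": 0,"rx": 0,"ry": 0,"rz": 0},
    {"dx": -3.4,"dy": 0,"dz": 0,"rx": 0,"ry": 0,"rz": 0},
    {"dx": -4,"dy": 0,"dz": 0,"rx": 0,"ry": 0,"rz": 0},
  ],
  fingers=0,
)

```text
t: 13.87
eef_pos: [513.2, 66.8, 353.3]
tcp_rot: [-3.141, 0.001, 1.683]
ft_force: [-0.8, 2.4, 0.0]
opening: 0.002
```

```bash
python3 inc2.py 47 -0.4 157.5 96.4 0
```

```text
t 13.87 pos [513.2  66.8 353.3] tgt [513.8  61.1 353.2] rpy [-1.7999e+02  4.0000e-02  9.6410e+01] F [-0.8  2.4  0. ] op 0.002
d [-5.8 -0.1  0.1] r [-0.002  0.006  0.002]
```

Request:
play_rows(
  increments=[
    {"dx": -0.5,"dy": 0,"dz": 0,"rx": 0,"ry": 0,"rz": 0},
    {"dx": -1,"dy": 0,"dz": 0,"rx": 0,"ry": 0,"rz": 0},
    {"dx": -1.5,"dy": 0,"dz": 0,"rx": 0,"ry": 0,"rz": 0},
    {"dx": -2,"dy": 0,"dz": 0,"rx": 0,"ry": 0,"rz": 0},
  ],
  fingers=0,
)

```text
t: 14.2
eef_pos: [513.4, 64.8, 353.3]
tcp_rot: [-3.141, 0.001, 1.683]
ft_force: [-0.8, 1.5, 0.4]
opening: 0.002
```

Request:
play_rows(
  increments=[
    {"dx": -0.5,"dy": 0,"dz": 0,"rx": 0,"ry": 0,"rz": 0},
    {"dx": -1,"dy": 0,"dz": 0,"rx": 0,"ry": 0,"rz": 0},
  ],
  fingers=0,
)

```text
t: 14.37
eef_pos: [513.5, 63.8, 353.3]
tcp_rot: [-3.141, 0.001, 1.683]
ft_force: [0.1, 1.2, 0.3]
opening: 0.005
```

Request:
play_rows(
  increments=[
    {"dx": -0.5,"dy": 0,"dz": 0,"rx": 0,"ry": 0,"rz": 0},
    {"dx": -1,"dy": 0,"dz": 0,"rx": 0,"ry": 0,"rz": 0},
  ],
  fingers=0,
)

```text
t: 14.53
eef_pos: [513.7, 62.7, 353.3]
tcp_rot: [-3.141, 0.001, 1.683]
ft_force: [0.1, 2.1, 0.9]
opening: 0.004
```

Request:
play_rows(
  increments=[
    {"dx": -0.5,"dy": 0,"dz": 0,"rx": 0,"ry": 0,"rz": 0},
    {"dx": -1,"dy": 0,"dz": 0,"rx": 0,"ry": 0,"rz": 0},
  ],
  fingers=0,
)

```text
t: 14.7
eef_pos: [513.7, 61.7, 353.3]
tcp_rot: [-3.141, 0.0, 1.683]
ft_force: [-0.5, 7.0, 1.1]
opening: 0.004
```

Request:
play_rows(
  increments=[
    {"dx": -0.5,"dy": 0,"dz": 0,"rx": 0,"ry": 0,"rz": 0},
    {"dx": -1,"dy": 0,"dz": 0,"rx": 0,"ry": 0,"rz": 0},
  ],
  fingers=0,
)

```text
t: 14.87
eef_pos: [513.8, 61.3, 353.4]
tcp_rot: [-3.141, -0.001, 1.682]
ft_force: [-0.9, 14.1, 0.9]
opening: 0.006
```

```bash
python3 inc2.py 47 -0.4 157.5 96.4 0;python3 snap.py scene sc15; python3 - <<'E'
from h import *
d=load("pics/sc15.pkl"); d["image"]=(d["image"].astype(float)*2.4).clip(0,255).astype(np.uint8); crop(d,150,160,230,220,9,"pics/sc15c.png")
E
```

```text
t 14.87 pos [513.8  61.3 353.4] tgt [513.8  61.1 353.2] rpy [-1.7999e+02 -8.0000e-02  9.6370e+01] F [-0.9 14.1  0.9] op 0.006
d [-0.3 -0.   0.2] r [-0.002 -0.014 -0.004]
t 14.92 [513.8  61.3 353.3] [-1.7999e+02 -8.0000e-02  9.6380e+01] [-0.3  9.7  1. ] 0.004
```

View pics/sc15c.png

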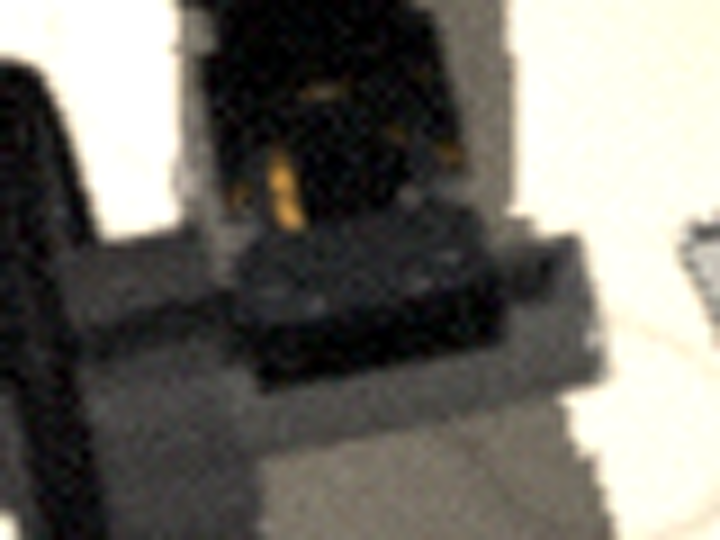

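The key has stopped where expected (s = 47, 14 N). Pressing gently up to about 22 N.

Request:
play_rows(
  increments=[
    {"dx": -0.7,"dy": 0,"dz": 0,"rx": 0,"ry": 0,"rz": 0},
    {"dx": -0.9,"dy": 0,"dz": 0,"rx": 0,"ry": 0,"rz": 0},
    {"dx": -1.1,"dy": 0,"dz": 0,"rx": 0,"ry": 0,"rz": 0},
  ],
  fingers=0,
)

```text
t: 15.17
eef_pos: [513.8, 61.0, 353.4]
tcp_rot: [-3.142, -0.003, 1.682]
ft_force: [-0.1, 12.2, 1.2]
opening: 0.004
```

```bash
python3 inc2.py 47 -0.4 157.5 96.4 0
```

```text
t 15.17 pos [513.8  61.  353.4] tgt [513.8  61.1 353.2] rpy [-179.99   -0.19   96.35] F [-0.1 12.2  1.2] op 0.004
d [ 0.1 -0.   0.2] r [-0.001 -0.032 -0.008]
```

Request:
play_rows(
  increments=[
    {"dx": -1.2,"dy": 0,"dz": 0,"rx": 0,"ry": 0,"rz": 0},
    {"dx": -1.5,"dy": 0,"dz": 0,"rx": 0,"ry": 0,"rz": 0},
  ],
  fingers=0,
)

```text
t: 15.33
eef_pos: [513.8, 60.5, 353.4]
tcp_rot: [-3.142, -0.006, 1.681]
ft_force: [-0.9, 16.1, 1.4]
opening: 0.008
```

```bash
python3 inc2.py 47 -0.4 157.5 96.4 0
```

```text
t 15.33 pos [513.8  60.5 353.4] tgt [513.8  61.1 353.2] rpy [-180.     -0.34   96.33] F [-0.9 16.1  1.4] op 0.008
d [0.6 0.  0.2] r [-0.    -0.056 -0.012]
```

Request:
play_rows(
  increments=[
    {"dx": -1.2,"dy": 0,"dz": 0,"rx": 0,"ry": -0.03,"rz": 0},
    {"dx": -1.4,"dy": 0,"dz": 0,"rx": 0,"ry": -0.05,"rz": 0},
  ],
  fingers=0,
)

```text
t: 15.5
eef_pos: [513.7, 60.5, 353.4]
tcp_rot: [3.141, -0.004, 1.68]
ft_force: [-2.5, 24.3, 1.8]
opening: 0.001
```

```bash
python3 inc2.py 47 -0.4 157.5 96.4 0
```

```text
t 15.5 pos [513.7  60.5 353.4] tgt [513.8  61.1 353.2] rpy [179.99  -0.25  96.28] F [-2.5 24.3  1.8] op 0.001
d [0.5 0.1 0.2] r [ 0.001 -0.042 -0.02 ]
```

Request:
play_rows(
  increments=[
    {"dx": -1.3,"dy": 0,"dz": 0,"rx": 0,"ry": -0.04,"rz": 0},
  ],
  fingers=0,
)

```text
t: 15.58
eef_pos: [513.7, 60.7, 353.4]
tcp_rot: [3.141, -0.004, 1.68]
ft_force: [1.3, 20.3, 1.1]
opening: 0.002
```

```bash
python3 inc2.py 47 -0.4 157.5 96.4 0
```

```text
t 15.58 pos [513.7  60.7 353.4] tgt [513.8  61.1 353.2] rpy [179.99  -0.21  96.25] F [ 1.3 20.3  1.1] op 0.002
d [0.3 0.1 0.2] r [ 0.003 -0.034 -0.025]
```

24 N reached and held at 20 N without further travel. Backing off and lifting clear.

Request:
play_rows(
  increments=[
    {"dx": 2,"dy": 0,"dz": 0,"rx": 0,"ry": 0,"rz": 0},
    {"dx": 10,"dy": 0,"dz": 0,"rx": 0,"ry": 0,"rz": 0},
    {"dx": 22,"dy": 0,"dz": 0,"rx": 0,"ry": 0,"rz": 0},
    {"dx": 30,"dy": 0,"dz": -20,"rx": 0,"ry": 0,"rz": 0},
    {"dx": 35,"dy": 0,"dz": -55,"rx": 0,"ry": 0,"rz": 0},
    {"dx": 35,"dy": 0,"dz": -90,"rx": 0,"ry": 0,"rz": 0},
    {"dx": 35,"dy": 0,"dz": -120,"rx": 0,"ry": 0,"rz": 0},
    {"dx": 35,"dy": 0,"dz": -120,"rx": 0,"ry": 0,"rz": 0},
  ],
  fingers=0,
)

```text
t: 16.25
eef_pos: [509.8, 95.9, 479.0]
tcp_rot: [3.133, -0.003, 1.68]
ft_force: [-0.0, -0.2, 0.4]
opening: 0.005
```

```bash
python3 snap.py wrist w16; python3 snap.py scene sc16; python3 snap.py side s16; python3 - <<'E'
from h import *
d=load("pics/sc16.pkl"); d["image"]=(d["image"].astype(float)*2.2).clip(0,255).astype(np.uint8); crop(d,150,160,230,220,9,"pics/sc16c.png")
d=load("pics/s16.pkl"); d["image"]=(d["image"].astype(float)*1.4).clip(0,255).astype(np.uint8); crop(d,265,110,345,175,9,"pics/s16c.png")
E
```

```text
t 16.3 [509.6  95.7 476.2] [ 1.7967e+02 -1.7000e-01  9.6270e+01] [-0.2 -0.8 -1.5] 0.004
t 16.35 [509.5  95.6 474.2] [179.87  -0.18  96.27] [-0.6 -0.2 -1.3] 0.005
t 16.4 [509.5  95.5 473.1] [180.    -0.19  96.26] [-0.4 -0.4 -0.4] 0.006
```

View pics/sc16c.png

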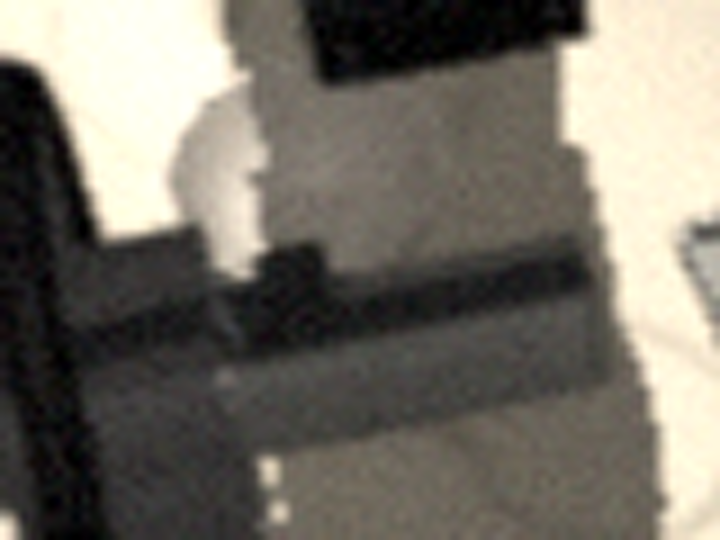

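View pics/s16c.png

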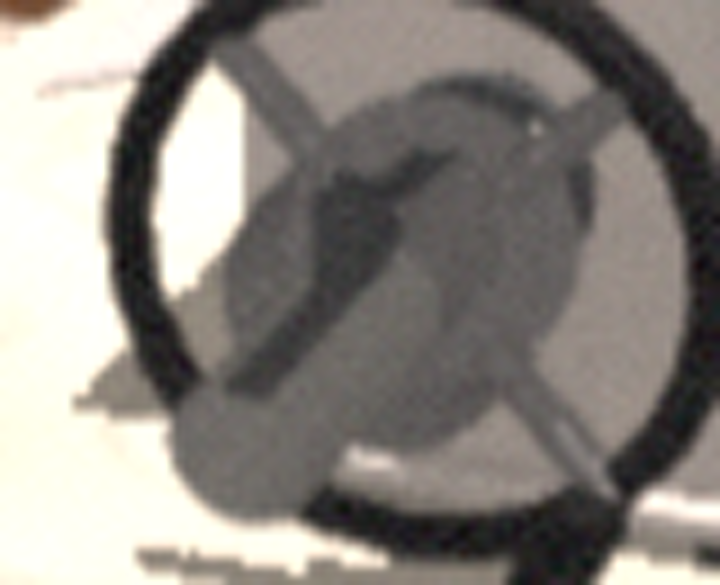

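View pics/w16.png

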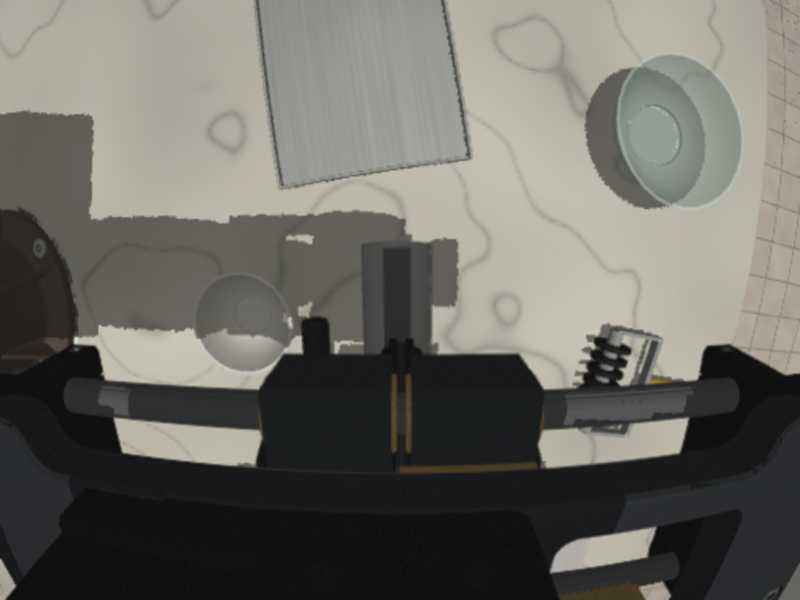

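```bash
python3 - <<'E'
from h import *
m=np.array([518.9,14.4]);u=np.array([-12.4,113])/113.68;n=np.array([u[1],-u[0]])
pts=[[*(m+u*s+n*w),154+z] for s in (15,37) for w in(-8,8) for z in (0,36)]
for t,b in (("sc16",(150,160,230,220)),("s16",(265,110,345,175))):
    d=load(f"pics/{t}.pkl"); d["image"]=(d["image"].astype(float)*1.6).clip(0,255).astype(np.uint8); crop(d,*b,9,f"pics/{t}o.png",proj(d,pts))
E
```

```text
(no output)
```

View pics/sc16o.png

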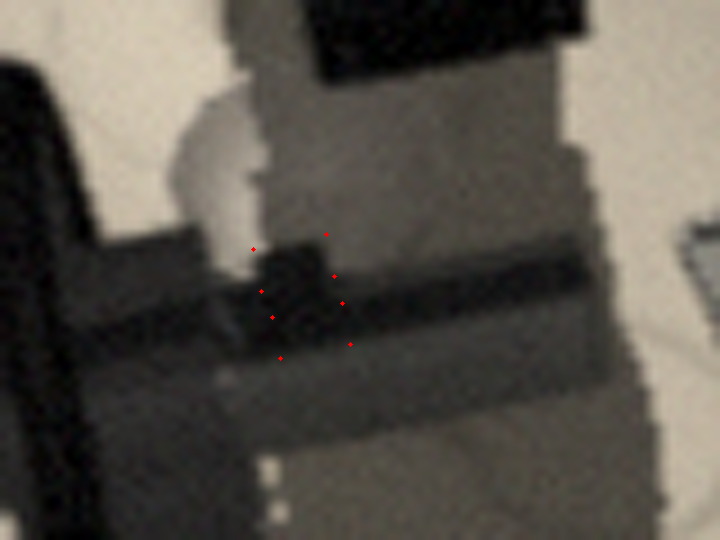

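View pics/s16o.png

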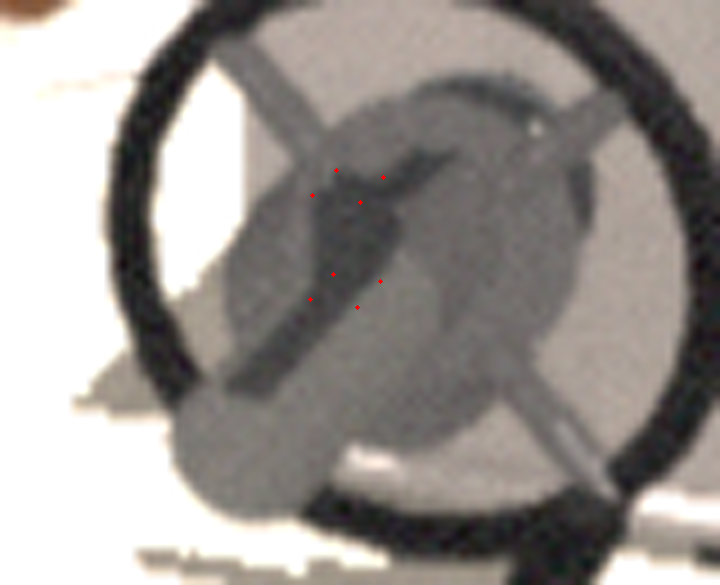

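The head sits where a fully driven key should, about 15 mm from the hub in both fixed views. The bowls and dough cutter are unmoved, and the arm is clear.

```bash
python3 -c "
from cell import env
print(env.job_done()); s=env.state(); print(s['t'],s['ft_force'])"
```

```text
the job is handed in; nothing more can be done
None
the job is handed in; nothing more can be done
```

The gib-head key is driven into the hub's keyway and should be wedged tight. I handed the job in at about 16.5 s of the 48 s allowed.

**What I did:** I took the key from the tray, the one farthest to the robot's right. I laid it flat in the shaft groove with its thin end towards the hub and let go. Then I pushed its head with closed fingers at about 30 mm/s, slowing to 6 mm/s for the last few millimetres. It slid with about 2 N until it met the roof of the keyway. I pressed up to 24 N and held about 20 N with no further travel, then backed off and lifted clear.

**Last checks:**
- **Position:** both fixed cameras show the head where a fully driven key should be, about 15 mm from the hub, to within roughly a pixel (3 mm). It stayed there after I let go.
- **Wedge:** I did not pull on the key to test it. That it is tight rests on the push force, the stopping point and the pictures.
- **Other things:** in the last pictures the bowls and dough cutter looked unmoved, and the wrist force was near zero.
- **Disagreement:** while placing the key, my camera fit said it was tilted by about 1°. The same fit showed the same tilt when the key lay flat in the tray, so I treated it as a measuring error. The key then lay flat after release.

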